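# Clamp a tag strip in the bench gauge by its ratchet cap

## Task

Lay the brown tag strip on the rest of the bench thickness gauge and slide it, bare end first, between the brass guides under the spindle until it is home against the stop. Then close the spindle onto it by turning only the black ratchet cap steadily clockwise until its slip clutch has clicked at least twice, but no more than four times, and let go with the strip left clamped. Do not squeeze the brittle strip by turning the silver thimble, and leave the relay, the capacitor and the screwdriver where they are.

Things in the scene. Friction and masses are not known exactly. Their poses are not given: they have to be found in the camera images.
- gauge: Bench thickness gauge, fixed. Origin on the table on the vertical spindle axis; z up, +x to its back (column), -x to its open front where the strip enters. Grey base 150 x 90 mm, x -80 to 70, 18 mm high. Column x 30 to 70 mm, to z = 105. Head arm over the slot: 44 mm wide, x -20 to 70, z 79 to 105 mm. Thimble and ratchet cap on top keep their height when turned.
- rest (a point): Front end of the rest, on its centre line and top face (z = 30 mm). Axes as the gauge. Rest rail 16 mm wide, gauge x -87 to -40 mm; behind it an anvil 52 mm wide, x -40 to 18; tops level, they carry the strip.
- stop (a point): Foot of the brass stop's face, at gauge x = 18 mm, on the slot's centre line, z = 30 mm. Axes as the gauge. The slot before it lies between two brass guides 28 mm apart, 8 mm high, gauge x -40 to 18 mm, flaring to about 40 mm at x = -55.
- spindle_nose (a point): Flat lower end of the steel spindle, on its axis; at the start 19 to 23 mm above the anvil.
- spindle: Steel spindle, 12 mm across, on the gauge axis under the head; origin at its lower end; does not turn. Goes down 2.5 mm per rad that the thimble turns clockwise seen from above. Its tip is sprung (25 N per mm, 3 mm of travel), so from first touch to the first click it takes another 0.5 rad. The clutch lets go at about 28 N of clamping; the brittle strip stands at most 80 N.
- cap_grip (a point): Fixed point on the gauge axis at z = 136 mm, inside the ratchet cap, at a good height to grip it. The cap is a black knurled cylinder 32 mm across, z 120 to 148 mm, above a 20 mm neck. Grip it across its diameter, from above, clear of the flange (top at z = 112 mm). Axes as the gauge.
- cap_mark (a point): Red mark on the cap's top rim, 16 mm from the gauge axis; turns with the cap; its x axis points to that axis. Turned clockwise the cap takes the thimble along (0.40 N m moving, 0.06 to 0.25 left at rest). With the spindle on the strip the clutch slips at 0.46 N m and clicks every 0.39 rad: torque climbs, then drops to 0.15, at rest there to between 0.04 and -0.2. Let go, it may slip back 0.2 rad.
- thimble_mark (a point): Red mark on the rim of the silver thimble flange (48 mm across, z 106 to 112 mm), 24 mm from the axis; turns with the thimble, its x axis points to the axis. At the start in line with the cap mark; the angle the cap mark has run ahead clockwise is the slip: 1st click at about 0.1 rad, 2nd 0.5, 5th 1.7. Thimble friction keeps the clamping after release.
- strip: Brown rigid insulating tag strip, 140 mm long (x), 24 mm wide (y), 12 to 15 mm thick (for the gauge to find), about 80 g, flat on the table. Origin: centre of its underside. Ten 4 mm brass tags stand on its -x half (x -57 to -1 mm); the +x half is bare. Grip it across its width.
- strip_end (a point): Middle of the lower edge of the strip's bare end, 70 mm along the strip's +x from its origin; at the stop's foot when home.
- relay: Bystander: aluminium relay can, 34 x 30 mm, 44 mm high, loose. Origin under its centre.
- capacitor: Bystander: blue capacitor can, 35 mm across, 52 mm high, loose. Origin under its centre.
- driver: Bystander: screwdriver, 160 mm long, lying along its x axis, loose.

How it is judged:
By the outcome, as a careful person would: the job done as asked, in the order asked, and still so for the second after the job is handed in, with the robot touching nothing.
It also fails if it takes over 72 s, if anything falls off the work surface, if the arm or the gripper's body presses on something with over 40 N, if the wrist force passes 120 N, or if a joint passes its speed limit or range.

## Robot

A 6-joint arm with a two-finger parallel gripper is mounted at the origin on the work surface. World frame = base frame: x ahead of the robot, y to its left, z up, the work surface at z = 0. Lengths are in mm, angles in rad, forces in N, time in s.
With the tool pointing down it reaches from about 400 to 925 mm from the base axis. Payload 12.5 kg.
Tool frame: the origin (TCP) lies on the centre line of the jaws, within the pads' length; the fingertips stand 14 mm ahead of it and the grasp point (between the pads) lies 5 mm behind it; z points along the fingers, y is the direction in which the jaws open and shut (so a half turn about z gives the same grasp; the last joint's range is limited). The gripper opens to 95 mm and grips with 3 to 60 N. Pads are 20 mm wide; open, the fingers measure 119 mm over their backs; the gripper's body (75 mm by 180 mm) begins 59 mm behind the grasp point.
Start: joints at [1.116, 0.491, 1.559, -0, 1.092, -0.106], TCP at [213.59, 587.388, 228.661] pointing down, gripper open.
Joint ranges: [-3.1, 3.1], [-0.84, 2.19], [0.05, 2.79], [-1.13, 4.28], [0.06, 2.93], [-2.69, 2.69]. Speed limits (rad/s): [2.22, 2.22, 2.79, 3.14, 3.14, 3.14].

## Interface

Orientations are given as [roll, pitch, yaw] about the fixed x, y, z axes, in that order (R = Rz(yaw) Ry(pitch) Rx(roll)).
In Python, from cell import * gives the robot as it stands.
- The arm moves only by the tool play_rows, never from a script. Its argument "moves" is a list of rows, each a list of 7 numbers: the shift along the tool's x, y, z in m, then the turn, a rotation vector about the tool's x, y, z in rad, then the opening in per cent of the stroke, from 0 (shut) to 100 (fully open). In form: [[tx, ty, tz, ax, ay, az, claw], ...]. A call has 1 to 8 rows; each row shifts and turns the pose as measured when the row begins, along the tool's axes as they then stand; what a row does not reach is not made up. A row lasts 1/10 s, in which the tool goes at most 50 mm and 8.59 degrees, less where a joint would pass 70% of its speed; a pose out of reach is approached as far as the arm can. A call is refused whole if a number of a shift passes 0.05 or a number of a turn 0.15, either way. A call with a gripper value outside its range is refused whole. The fingers move at their own pace and stop on an object; the grip force is fixed at half the most. Time passes only in rows, so rows that do not move let the fingers close. It gives the time, the measured TCP pose, the force and the opening at its end, in the units of the state.
- state(): the state, without advancing time (a new reading comes with each control period).
- read_camera(name): name is "scene" or "top"; returns a dict with "img" (384x512x3 uint8, red, green, blue), "fx", "fy", "cx", "cy" (pixels), "R" (3x3) and "t" (3): a world point X has camera coordinates R X + t. Camera axes: x right, y down, z forward; pixel columns grow to the right and rows downward; lengths in mm; the calibration is good to about 2 mm. A picture is of the moment at which its call begins. There is no depth.
- job_done(): hands the job in, once; it reports no verdict.
The state is a dict: "t": time; "joints": joint angles; "qvel": joint speeds; "tau": joint torques, N m; "eef_pos": TCP position; "tcp_rot": TCP orientation; "ft_force": force on the tool from outside, world axes, zero at the start; "moment": the same for the moment, N m; "opening": opening from 0.0 (shut) to 1.0 (fully open).
Only numpy, scipy, OpenCV 4.12 (cv2) and the standard library are available. Lean on these libraries where they do the work, as an engineer would, in place of code of your own. Each camera call takes 0.05 s, during which the arm holds its last target.

## Working session

There is one attempt and no reset: what is moved stays moved. The work goes in short steps, Python scripts to look and compute and a tool call to move; the robot and the scene stay as the last step left them, time stands still between calls to the robot, and variables do not carry over. Pictures are saved under pics/ and viewed, and the job is handed in when it is done.

Besides the shell and the picture viewer there is one more tool, called after "Request:" by a JSON object that holds its "op" and its "data", one argument or row to a line. play_rows: Moves the arm, as the interface text tells. Its arguments: {"type":"object","properties":{"moves":{"type":"array"}},"required":["moves"]}

```bash
ls; mkdir -p pics
python3 - <<'E'
from cell import *
import cv2,numpy as np
print(state())
for n in("scene","top"):
    c=read_camera(n);cv2.imwrite(f"pics/{n}0.png",cv2.resize(c["img"][:,:,::-1],(800,600),interpolation=cv2.INTER_CUBIC))
    np.savez(f"{n}0.npz",**c)
    print(n,c["fx"],c["cx"],c["cy"],np.round(c["R"],3).tolist(),np.round(c["t"],1), -np.array(c["R"]).T@c["t"])
E
```

```text
pics
{'t': 0.0, 'joints': array([ 1.11641226e+00,  4.91557539e-01,  1.55944752e+00, -2.92740543e-05,
        1.09168273e+00, -1.05613061e-01]), 'qvel': array([ 0.00044419,  0.00020604, -0.00125945, -0.00080143,  0.00078946,
       -0.00089884]), 'tau': array([ 6.46563149e-04, -6.12640643e+01, -2.58189511e+01,  6.92641921e-02,
        4.82259155e-02, -8.99096494e-05]), 'eef_pos': array([213.48323411, 587.17124556, 228.06365543]), 'tcp_rot': array([-3.14050089e+00, -8.96269002e-05,  2.79283511e+00]), 'ft_force': array([ 0.35726283,  0.20410962, -0.15008929]), 'moment': array([ 0.06939204, -0.0049662 ,  0.01242231]), 'opening': 1.0022521680833893}
scene 456.10676369495326 255.98189090956123 197.28817978946373 [[-0.783, 0.622, -0.012], [0.42, 0.515, -0.748], [-0.459, -0.591, -0.664]] [ 443.4 -164.5 1417.6] [1066.48592938  646.46484919  823.44802917]
top 371.87623508484006 259.54906087540365 195.53147085164545 [[-0.001, -0.999, -0.04], [-0.992, 0.006, -0.128], [0.128, 0.039, -0.991]] [ 38.4 608.5 812.9] [499.40985862   2.79827452 884.96789065]
```

View pics/scene0.png

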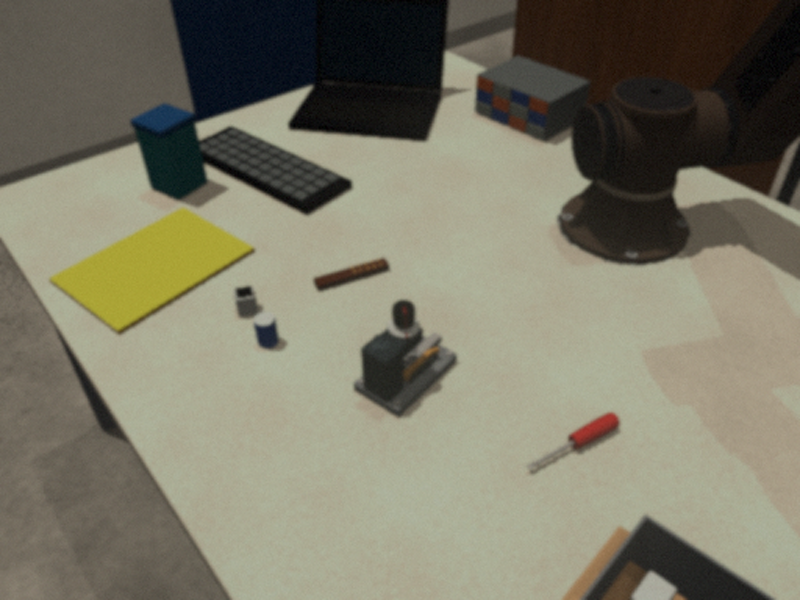

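View pics/top0.png

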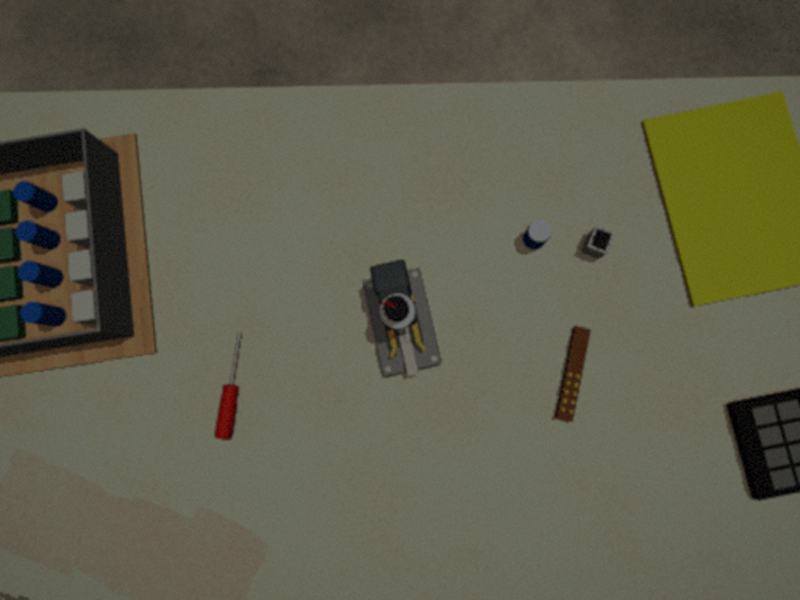

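```bash
cat > h.py <<'E'
import numpy as np,cv2
def crop(c,u0,v0,u1,v1,name,k):
    im=c["img"][v0:v1,u0:u1,::-1]
    im=cv2.convertScaleAbs(im,alpha=1.8)
    cv2.imwrite(f"pics/{name}.png",cv2.resize(im,None,fx=k,fy=k,interpolation=cv2.INTER_CUBIC))
def ray(c,u,v,z):
    R=np.array(c["R"]);t=np.array(c["t"]);C=-R.T@t
    d=R.T@np.array([(u-c["cx"])/c["fx"],(v-c["cy"])/c["fy"],1]);return C+d*(z-C[2])/d[2]
def proj(c,X):
    p=np.array(X)@np.array(c["R"]).T+np.array(c["t"]);return np.stack([c["fx"]*p[...,0]/p[...,2]+c["cx"],c["fy"]*p[...,1]/p[...,2]+c["cy"]],-1)
E
python3 - <<'E'
from h import *
t=dict(np.load("top0.npz"));s=dict(np.load("scene0.npz"))
crop(t,220,155,300,250,"tg",6);crop(t,340,200,400,280,"ts",7);crop(s,220,180,300,270,"sg",6);crop(s,190,155,260,195,"ss",10)
E
```

```text
(no output)
```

View pics/tg.png

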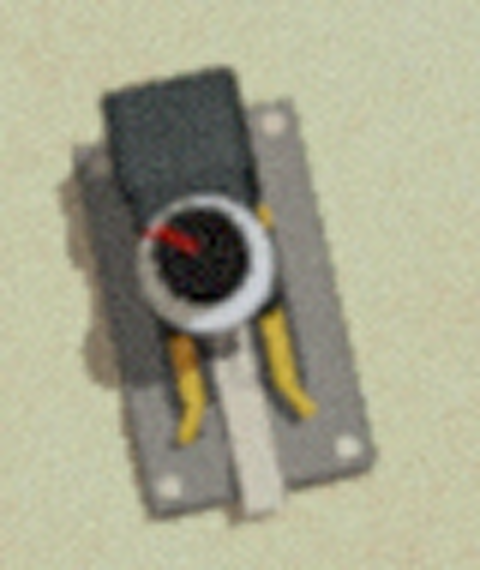

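View pics/ts.png

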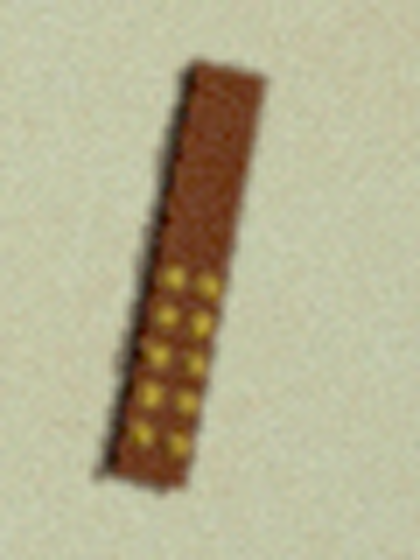

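View pics/sg.png

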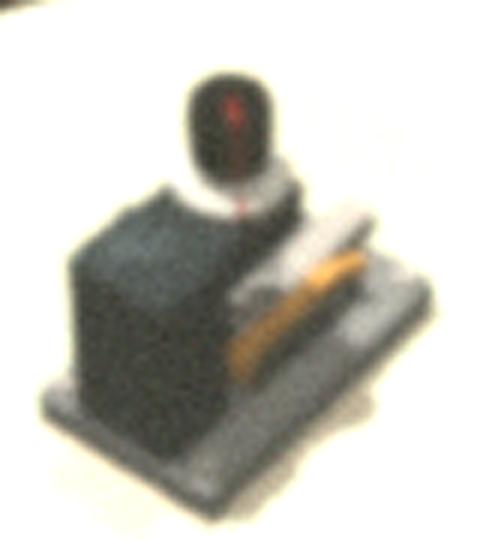

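View pics/ss.png

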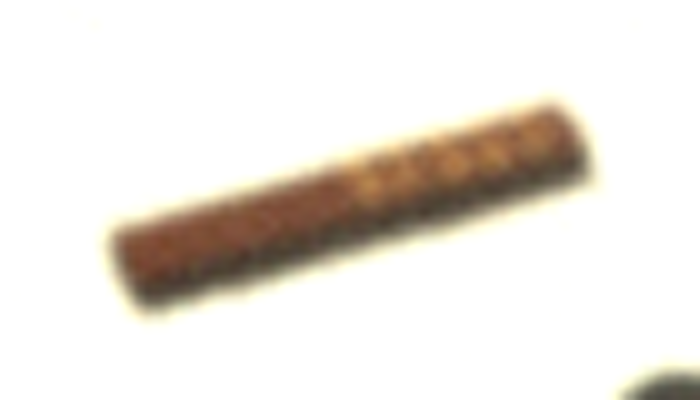

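Run:
```python
from h import *
from scipy.optimize import least_squares
t=dict(np.load("top0.npz"));s=dict(np.load("scene0.npz"))
P=[(t,6,220,155,[((150,516),(-80,45,18)),((373,466),(-80,-45,18)),((290,100),(70,-45,18)),((75,145),(70,45,18)),((105,97),(70,22,105)),((235,68),(70,-22,105)),((206,264),(0,0,112)),((203,256),(0,0,148)),((233,524),(-87,8,30)),((285,512),(-87,-8,30))]),
(s,6,220,180,[((212,512),(70,45,9)),((44,404),(70,-45,9)),((430,302),(-80,45,9)),((75,262),(70,-22,105)),((378,220),(-87,8,30)),((230,100),(0,0,147)),((172,190),(20,-22,105))])]
def res(p,w=1,full=False):
    x,y,a=p[:3];c,d=np.cos(a),np.sin(a);r=[]
    for i,(cam,k,u0,v0,L) in enumerate(P):
        for (u,v),X in L[:(6 if i else None)]:
            W=[x+c*X[0]-d*X[1],y+d*X[0]+c*X[1],X[2]]
            q=proj(cam,W);m=np.array([(u+.5)/k-.5+u0,(v+.5)/k-.5+v0])
            r.append((q-m))
    return np.array(r) if full else np.array(r).ravel()
o=least_squares(res,[520,0,0.1],loss="soft_l1");print(o.x);print(np.round(res(o.x,full=True),2).tolist())
Ps=P
for i in(0,1):
    P=[Ps[i]] if i==0 else [Ps[1]]
    o=least_squares(res,[520,0,0.1],loss="soft_l1");print(i,o.x,np.round(res(o.x,full=True),2).tolist())
# strip
P=[(t,7,340,200,[((197,62),(70,12,13.5)),((266,78),(70,-12,13.5)),((186,489),(-70,-12,13.5)),((108,474),(-70,12,8))])]
o=least_squares(res,[520,-200,-0.1]);print("strip top",o.x,np.round(res(o.x,full=True),2).tolist())
Q=P[0]
P=[(s,10,190,155,[((118,235),(70,-12,13.5)),((145,308),(70,12,0)),((590,180),(-70,12,3)),((550,103),(-70,-12,13.5))])]
o=least_squares(res,[520,-200,-0.1]);print("strip sc",o.x,np.round(res(o.x,full=True),2).tolist())
P.append(Q)
o=least_squares(res,[520,-200,-0.1]);print("strip",o.x)
for n,L in (("cap",(238,243)),("relay",(598,242))): pass
for (u,v,z) in((536,232,52),(598,240,44),(240,335,5),(225,438,15)): print(ray(t,u/800*512,v/800*512,z))
```

```text
[592.38308721  45.57535041  -6.07603433]
[[-0.48, 0.64], [0.32, 0.88], [0.59, -0.31], [-0.67, 0.17], [0.17, -1.09], [-1.41, -0.59], [-0.13, 0.27], [-0.62, -0.54], [1.71, -1.08], [-0.11, -0.54], [-0.02, -0.06], [-0.82, -0.39], [2.17, -1.23], [-0.78, -0.91], [0.91, -1.63], [0.72, -0.02]]
0 [591.8148886   45.2574655   -6.08227219] [[-0.58, 0.81], [0.27, 1.29], [0.92, -0.0], [-0.38, 0.25], [0.5, -0.93], [-1.05, -0.31], [0.03, 0.54], [-0.46, -0.26], [1.61, -0.81], [-0.2, -0.22]]
1 [5.93676549e+02 4.69941793e+01 2.16008769e-01] [[0.24, 0.61], [-0.83, 0.42], [2.02, -0.89], [-0.72, -0.14], [0.67, -1.24], [0.67, 0.55], [-2.45, -0.18]]
strip top [ 5.10298745e+02 -2.09743861e+02 -2.32669476e-01] [[-0.14, -0.37], [0.25, -0.33], [-0.16, 0.59], [0.04, 0.09]]
strip sc [ 5.11838554e+02 -2.10480634e+02 -2.28178509e-01] [[-1.08, -0.22], [-0.38, 1.09], [0.51, -0.7], [0.99, -0.43]]
strip [ 5.10889829e+02 -2.10080963e+02 -2.31503632e-01]
[ 713.98246337 -154.47241175   52.        ]
[ 703.05358221 -245.54326937   44.        ]
[569.02285843 292.20411429   5.        ]
[415.01139053 305.93483959  15.        ]
```

```bash
cat >> h.py <<'E'
def wire(cam,pose,segs,u0,v0,u1,v1,k,name,col=(255,0,255)):
    im=cv2.convertScaleAbs(cam["img"][v0:v1,u0:u1,::-1],alpha=1.6)
    im=cv2.resize(im,None,fx=k,fy=k,interpolation=cv2.INTER_CUBIC)
    x,y,a=pose;c,d=np.cos(a),np.sin(a)
    for S in segs:
        S=np.array(S,float);W=np.c_[x+c*S[:,0]-d*S[:,1],y+d*S[:,0]+c*S[:,1],S[:,2]]
        q=(proj(cam,W)-[u0,v0]+.5)*k-.5
        cv2.polylines(im,[np.round(q).astype(int).reshape(-1,1,2)],False,col,1)
    cv2.imwrite(f"pics/{name}.png",im)
def box(x0,x1,y0,y1,z0,z1):
    b=[(x0,y0),(x1,y0),(x1,y1),(x0,y1),(x0,y0)]
    return [[(*p,z0) for p in b],[(*p,z1) for p in b]]+[[(*p,z0),(*p,z1)] for p in b[:4]]
def circ(r,z): 
    a=np.linspace(0,2*np.pi,40);return [(r*np.cos(i),r*np.sin(i),z) for i in a]
GA=box(-80,70,-45,45,0,18)+box(30,70,-22,22,18,105)+[circ(24,112),circ(16,148),circ(16,120)]+[[(-40,8,30),(-87,8,30),(-87,-8,30),(-40,-8,30)],[(18,14,38),(-40,14,38),(-55,20,38)],[(18,-14,38),(-40,-14,38),(-55,-20,38)]]
ST=box(-70,70,-12,12,0,13.5)
E
python3 - <<'E'
from h import *
t=dict(np.load("top0.npz"));s=dict(np.load("scene0.npz"))
g=(592.4,45.6,.209)
wire(t,g,GA,220,155,300,250,6,"wtg");wire(s,g,GA,220,180,300,270,6,"wsg")
a=cv2.imread("pics/wtg.png");b=cv2.imread("pics/wsg.png");h=540;cv2.imwrite("pics/w.png",cv2.resize(np.hstack([a[:h,:390+80],b[:h,:]]),(790,int(540*790/950))))
E
```

```text
(no output)
```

View pics/w.png

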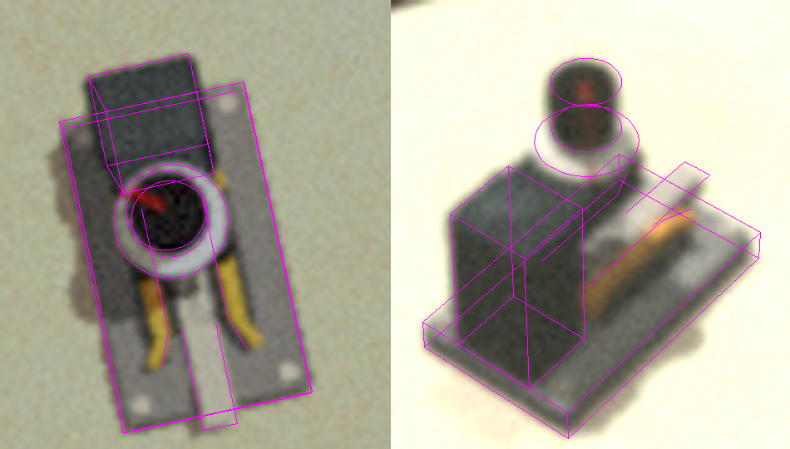

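```bash
cat > d.py <<'E'
import sys,numpy as np
from cell import *
from scipy.spatial.transform import Rotation as Ro
# usage: d.py x y z yaw  -> delta in tool frame
s=state();a=[float(v) for v in sys.argv[1:]]
R=Ro.from_euler("xyz",s["tcp_rot"])
print("t %.2f pos %s rpy %s open %.3f F %s M %s"%(s["t"],np.round(s["eef_pos"],1),np.round(s["tcp_rot"],4),s["opening"],np.round(s["ft_force"],1),np.round(s["moment"],2)),"J",np.round(s["joints"],2))
if a:
    d=R.inv().apply(np.array(a[:3])-s["eef_pos"]); rv=(R.inv()*Ro.from_euler("xyz",[np.pi,0,a[3]])).as_rotvec()
    print("dtool",np.round(d,1),"norm %.1f"%np.linalg.norm(d),"rot",np.round(rv,4))
E
python3 d.py 480 120 230 2.793
```

```text
t 0.10 pos [213.5 587.2 228.1] rpy [-3.1406e+00 -1.0000e-04  2.7928e+00] open 1.003 F [ 0.2 -0.2 -0.1] M [ 0.05 -0.06  0.02] J [ 1.12  0.49  1.56 -0.    1.09 -0.11]
dtool [-410.1 -348.    -1.6] norm 537.9 rot [-0.001  -0.0001 -0.0002]
```

Request:
{"op": "play_rows", "data": {
  "moves": [
    [-0.037,-0.0315,0,0,0,0,60],
    [-0.037,-0.0315,0,0,0,0,60],
    [-0.037,-0.0315,0,0,0,0,60],
    [-0.037,-0.0315,0,0,0,0,60],
    [-0.037,-0.0315,0,0,0,0,60],
    [-0.037,-0.0315,0,0,0,0,60],
    [-0.037,-0.0315,0,0,0,0,60],
    [-0.037,-0.0315,0,0,0,0,60]
  ]
}}

```text
t: 0.9
eef_pos: [407.8, 242.4, 225.7]
tcp_rot: [-3.138, -0.001, 2.802]
ft_force: [0.2, 0.1, 0.7]
opening: 0.6
```

```bash
python3 d.py 489.5 -205 120 2.91
```

```text
t 0.90 pos [407.8 242.4 225.7] rpy [-3.1384e+00 -1.5000e-03  2.8021e+00] open 0.600 F [0.2 0.1 0.7] M [ 0.02 -0.03 -0.02] J [ 0.4   0.28  1.92 -0.    0.95 -0.83]
dtool [-226.2 -394.3  106.6] norm 466.9 rot [-0.0031 -0.0016 -0.1079]
```

Request:
{"op": "play_rows", "data": {
  "moves": [
    [-0.024,-0.042,0,0,0,-0.0135,60],
    [-0.024,-0.042,0,0,0,-0.0135,60],
    [-0.024,-0.042,0,0,0,-0.0135,60],
    [-0.024,-0.042,0,0,0,-0.0135,60],
    [-0.024,-0.042,0,0,0,-0.0135,60],
    [-0.024,-0.042,0.005,0,0,-0.0135,60],
    [-0.024,-0.042,0.01,0,0,-0.0135,60],
    [-0.024,-0.042,0.015,0,0,-0.0135,60]
  ]
}}

```text
t: 1.7
eef_pos: [495.9, -144.9, 197.8]
tcp_rot: [-3.139, 0.002, 2.913]
ft_force: [2.4, 1.5, -0.1]
opening: 0.601
```

```bash
python3 d.py 489.5 -205 80 2.91
```

```text
t 1.70 pos [ 495.9 -144.9  197.8] rpy [-3.1386e+00  1.5000e-03  2.9132e+00] open 0.601 F [ 2.4  1.5 -0.1] M [ 0.04 -0.09  0.05] J [-0.41  0.37  1.86 -0.    0.91 -1.75]
dtool [ -7.2 -59.6 118. ] norm 132.4 rot [-0.003   0.0015  0.0032]
```

Request:
{"op": "play_rows", "data": {
  "moves": [
    [-0.002,-0.02,0.03,0,0,0,60],
    [-0.002,-0.02,0.03,0,0,0,60],
    [-0.002,-0.012,0.03,0,0,0,60],
    [0,-0.006,0.015,0,0,0,60],
    [0,0,0,0,0,0,60]
  ]
}}

```text
t: 2.2
eef_pos: [488.4, -211.8, 86.7]
tcp_rot: [-3.139, 0.001, 2.907]
ft_force: [-0.1, -0.3, 1.0]
opening: 0.6
```

```bash
python3 d.py 489.5 -205 17 2.91
python3 - <<'E'
from cell import *
from h import *
s=read_camera("scene");t=read_camera("top")
np.savez("s1.npz",**s);np.savez("t1.npz",**t)
crop(s,150,80,290,200,"s1",5)
E
```

```text
t 2.20 pos [ 488.4 -211.8   86.7] rpy [-3.1389e+00  7.0000e-04  2.9065e+00] open 0.600 F [-0.1 -0.3  1. ] M [0.01 0.01 0.02] J [-0.53  0.56  1.92 -0.    0.66 -1.86]
dtool [ 0.5  7.  69.7] norm 70.0 rot [-0.0027  0.0006 -0.0035]
```

View pics/s1.png

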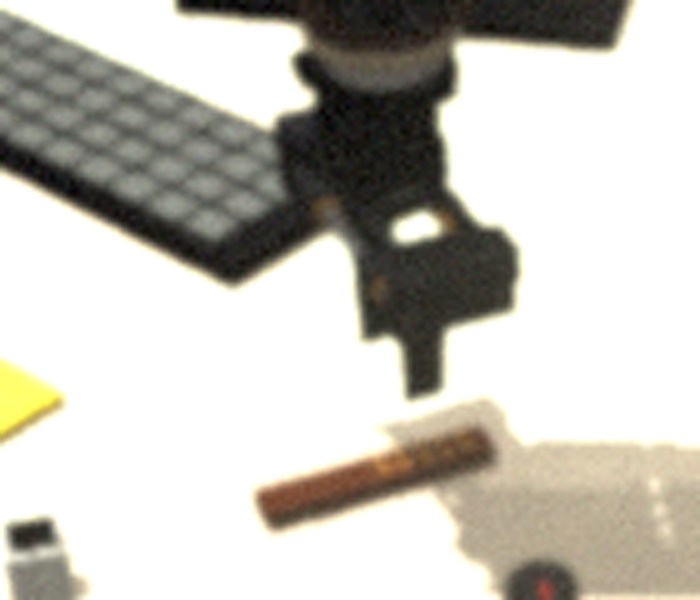

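Request:
{"op": "play_rows", "data": {
  "moves": [
    [0,0.0035,0.025,0,0,0,60],
    [0,0.0035,0.02,0,0,0,60],
    [0,0,0.015,0,0,0,60],
    [0,0,0.006,0,0,0,60],
    [0,0,0,0,0,0,60]
  ]
}}

```text
t: 2.8
eef_pos: [495.0, -203.5, 27.1]
tcp_rot: [-3.135, 0.013, 2.911]
ft_force: [0.2, 0.1, -0.2]
opening: 0.604
```

```bash
python3 d.py 489.5 -205 16.5 2.91
python3 - <<'E'
from cell import *
from h import *
s=read_camera("scene");t=read_camera("top")
crop(s,190,120,260,200,"s2",7)
crop(t,330,190,410,290,"t2",6)
a=cv2.imread("pics/s2.png");b=cv2.imread("pics/t2.png")[:560];cv2.imwrite("pics/st2.png",cv2.resize(np.hstack([a,b]),None,fx=.8,fy=.8))
E
```

```text
t 2.80 pos [ 495.  -203.5   27.1] rpy [-3.1354  0.0133  2.9107] open 0.604 F [ 0.2  0.1 -0.2] M [-0.   -0.01 -0.01] J [-0.51  0.66  1.96 -0.    0.51 -1.85]
dtool [ 5.2 -2.6 10.6] norm 12.1 rot [-0.0062  0.0133  0.0007]
```

View pics/st2.png

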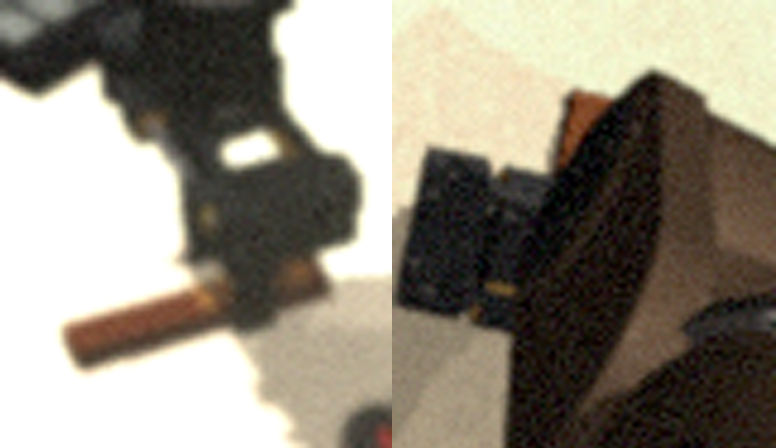

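Request:
{"op": "play_rows", "data": {
  "moves": [
    [0.0045,-0.0015,0.005,-0.006,0.013,0,60],
    [0.001,0,0.005,0,0,0,60],
    [0,0,0,0,0,0,60]
  ]
}}

```text
t: 3.2
eef_pos: [489.8, -204.5, 18.9]
tcp_rot: [-3.141, 0.003, 2.911]
ft_force: [-0.6, -0.7, -0.7]
opening: 0.596
```

```bash
python3 d.py 489.5 -205 16.5 2.91
```

```text
t 3.20 pos [ 489.8 -204.5   18.9] rpy [-3.1407  0.0032  2.9106] open 0.596 F [-0.6 -0.7 -0.7] M [ 0.07 -0.01  0.03] J [-0.52  0.67  1.97  0.    0.5  -1.86]
dtool [ 0.2 -0.6  2.4] norm 2.5 rot [-0.0009  0.0032  0.0006]
```

Request:
{"op": "play_rows", "data": {
  "moves": [
    [0,0,0.002,0,0.003,0,60],
    [0,0,0,0,0,0,20],
    [0,0,0,0,0,0,5],
    [0,0,0,0,0,0,5],
    [0,0,0,0,0,0,5],
    [0,0,0,0,0,0,5],
    [0,0,0,0,0,0,5]
  ]
}}

```text
t: 3.9
eef_pos: [489.9, -204.7, 17.0]
tcp_rot: [-3.141, 0.0, 2.91]
ft_force: [0.3, 0.2, 0.1]
opening: 0.247
```

```bash
python3 d.py 489.5 -205 140 2.91
```

```text
t 3.90 pos [ 489.9 -204.7   17. ] rpy [-3.1406e+00  2.0000e-04  2.9102e+00] open 0.247 F [0.3 0.2 0.1] M [-0.01 -0.01  0.02] J [-0.52  0.67  1.96 -0.    0.5  -1.86]
dtool [   0.3   -0.5 -123. ] norm 123.0 rot [-0.001   0.0002  0.0002]
```

Request:
{"op": "play_rows", "data": {
  "moves": [
    [0,0,-0.03,0,0,0,5],
    [0,0,-0.04,0,0,0,5],
    [0,0,-0.03,0,0,0,5],
    [0,0,-0.01,0,0,0,5],
    [0,0,0,0,0,0,5]
  ]
}}

```text
t: 4.4
eef_pos: [489.2, -204.2, 129.3]
tcp_rot: [-3.142, -0.003, 2.91]
ft_force: [0.4, -0.2, -1.8]
opening: 0.249
```

```bash
python3 d.py 443.8 14.1 120 3.3516
python3 - <<'E'
from cell import *
from h import *
s=read_camera("scene")
crop(s,150,80,290,200,"s3",5)
E
```

```text
t 4.40 pos [ 489.2 -204.2  129.3] rpy [-3.1416e+00 -3.0000e-03  2.9102e+00] open 0.249 F [ 0.4 -0.2 -1.8] M [ 0.02  0.01 -0.04] J [-0.52  0.49  1.89 -0.    0.76 -1.86]
dtool [ 94.2 202.    9.6] norm 223.1 rot [ 0.0007 -0.003  -0.4414]
```

View pics/s3.png

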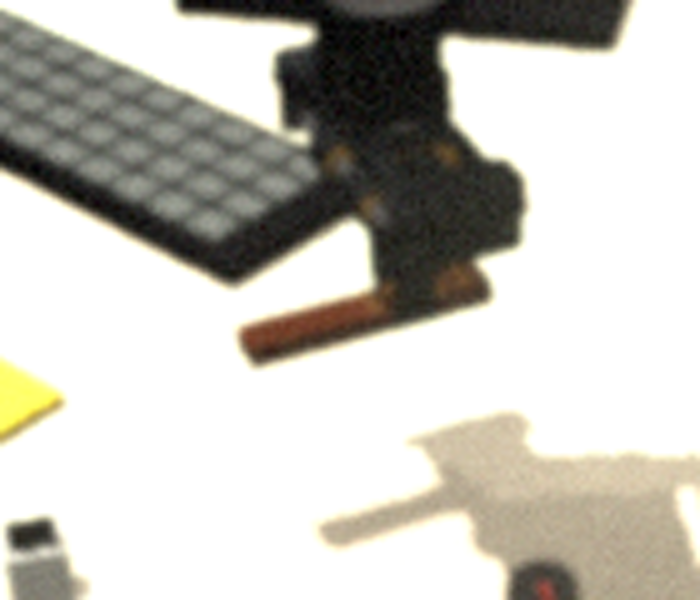

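Request:
{"op": "play_rows", "data": {
  "moves": [
    [0.006,0.025,0,0,-0.001,-0.05,5],
    [0.008,0.036,0,0,0,-0.074,5],
    [0.008,0.036,0,0,0,-0.074,5],
    [0.008,0.036,0,0,0,-0.074,5],
    [0.008,0.036,0,0,0,-0.074,5],
    [0.006,0.025,0,0,0,-0.05,5],
    [0,0,0,0,0,0,5]
  ]
}}

```text
t: 5.15
eef_pos: [452.5, -2.5, 118.2]
tcp_rot: [3.134, -0.017, -2.964]
ft_force: [-1.0, -0.3, 0.7]
opening: 0.25
```

```bash
python3 d.py 443.8 14.1 60 3.3516
```

```text
t 5.15 pos [452.5  -2.5 118.2] rpy [ 3.1339 -0.0165 -2.9641] open 0.250 F [-1.  -0.3  0.7] M [ 0.02  0.03 -0.03] J [-0.15  0.42  2.08  0.    0.66 -1.9 ]
dtool [ 4.7 17.4 58.4] norm 61.1 rot [ 0.008  -0.0164 -0.0326]
```

Request:
{"op": "play_rows", "data": {
  "moves": [
    [0.002,0.008,0.02,0.004,-0.008,-0.016,5],
    [0.002,0.008,0.02,0.004,-0.008,-0.016,5],
    [0,0.001,0.01,0,0,0,5],
    [0,0,0.005,0,0,0,5],
    [0,0,0,0,0,0,5]
  ]
}}

```text
t: 5.65
eef_pos: [444.1, 12.7, 56.8]
tcp_rot: [3.14, -0.005, -2.934]
ft_force: [0.8, -0.5, -1.0]
opening: 0.248
```

```bash
python3 d.py 443.8 14.1 49 3.3516
python3 - <<'E'
from cell import *
from h import *
s=read_camera("scene");t=read_camera("top")
np.savez("s4.npz",**s);np.savez("t4.npz",**t)
crop(s,220,150,300,260,"s4",5)
crop(t,220,155,300,265,"t4",5)
a=cv2.imread("pics/s4.png");b=cv2.imread("pics/t4.png");cv2.imwrite("pics/st4.png",np.hstack([a,b]))
E
```

```text
t 5.65 pos [444.1  12.7  56.8] rpy [ 3.1404 -0.0052 -2.9337] open 0.248 F [ 0.8 -0.5 -1. ] M [ 0.07  0.01 -0.05] J [-0.12  0.53  2.15 -0.    0.46 -1.9 ]
dtool [0.  1.4 7.8] norm 8.0 rot [ 0.0012 -0.0052 -0.0022]
```

View pics/st4.png

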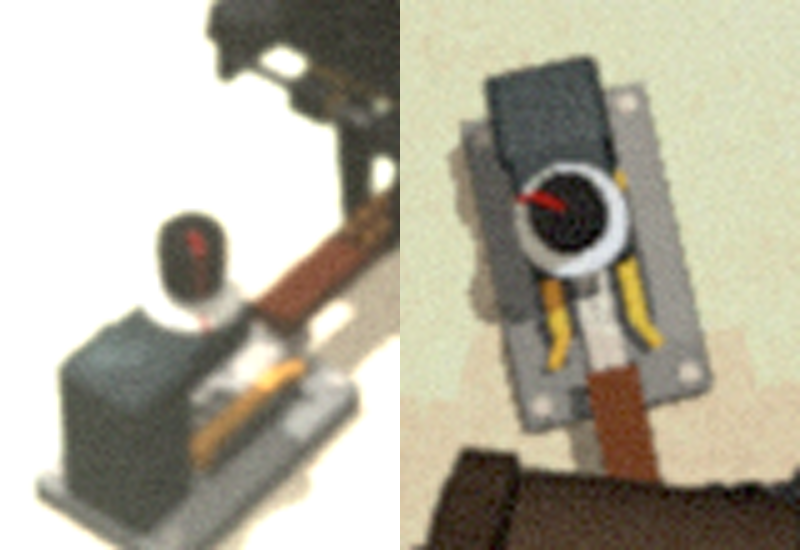

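Run:
```python
from h import *
t=dict(np.load("t4.npz"))
g=np.array([592.4,45.6]);a=.21
def G(u,v,z):
    p=ray(t,(u+.5)/5-.5+220,(v+.5)/5-.5+155,z)[:2]-g
    return np.round([np.cos(a)*p[0]+np.sin(a)*p[1],-np.sin(a)*p[0]+np.cos(a)*p[1]],1)
b=cv2.imread("pics/t4.png")
np.savez("x.npz")
im=cv2.resize(b[230:500,100:320],None,fx=2.6,fy=2.2,interpolation=cv2.INTER_CUBIC);cv2.imwrite("pics/t4z.png",im)
for n,p in dict(stripL=(188,372,53.3),stripR=(238,364,53.3),railL=(185,340,30),railR=(220,335,30)).items(): print(n,G(*p))
```

```text
stripL [-60.3   8.3]
stripR [-61.6 -14.3]
railL [-44.6   7.4]
railR [-45.8  -8.8]
```

View pics/t4z.png

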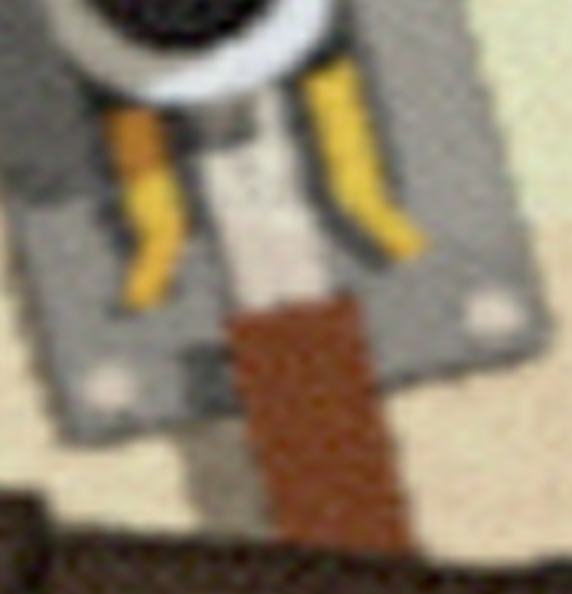

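Request:
{"op": "play_rows", "data": {
  "moves": [
    [0,0.0023,0.003,0.001,-0.005,0,5],
    [0,0,0.003,0,0,0,5],
    [0,0,0.001,0,0,0,5],
    [0,0,0,0,0,0,5]
  ]
}}

```text
t: 6.15
eef_pos: [444.9, 14.5, 51.3]
tcp_rot: [-3.14, 0.004, -2.935]
ft_force: [0.5, 0.3, 0.0]
opening: 0.249
```

```bash
python3 d.py 443.3 16.5 47 3.3516
```

```text
t 6.15 pos [444.9  14.5  51.3] rpy [-3.1403  0.0043 -2.9349] open 0.249 F [0.5 0.3 0. ] M [0.03 0.03 0.01] J [-0.12  0.54  2.16  0.    0.44 -1.89]
dtool [1.2 2.3 4.2] norm 5.0 rot [-0.0013  0.0042 -0.0033]
```

Request:
{"op": "play_rows", "data": {
  "moves": [
    [0,0.0007,0.002,-0.001,0.004,-0.001,5],
    [0,0,0.0015,0,0,0,5],
    [0,0,0,0,0,0,5]
  ]
}}

```text
t: 6.45
eef_pos: [445.0, 15.2, 47.8]
tcp_rot: [-3.141, 0.001, -2.934]
ft_force: [0.1, -0.1, -0.7]
opening: 0.247
```

Request:
{"op": "play_rows", "data": {
  "moves": [
    [0,0,0.001,0,0,0,5],
    [0,0,0.001,0,0,0,5]
  ]
}}

```text
t: 6.65
eef_pos: [444.9, 15.3, 45.8]
tcp_rot: [-3.141, 0.001, -2.934]
ft_force: [-2.7, 0.0, 4.4]
opening: 0.25
```

```bash
python3 d.py 443.3 16.5 47 3.3516
```

```text
t 6.65 pos [444.9  15.3  45.8] rpy [-3.1411e+00  6.0000e-04 -2.9337e+00] open 0.250 F [-2.7  0.   4.4] M [0.06 0.09 0.  ] J [-0.11  0.55  2.16 -0.    0.43 -1.89]
dtool [ 1.3  1.5 -1.2] norm 2.4 rot [-0.0005  0.0006 -0.0021]
```

Request:
{"op": "play_rows", "data": {
  "moves": [
    [-0.006,0,-0.0003,0,0,0,5],
    [-0.007,0,0,0,0,0,5],
    [-0.007,0,0,0,0,0,5],
    [-0.007,0,0,0,0,0,5],
    [0,0,0,0,0,0,5]
  ]
}}

```text
t: 7.15
eef_pos: [473.4, 21.4, 46.5]
tcp_rot: [-3.141, -0.0, -2.934]
ft_force: [-0.6, -0.6, 3.6]
opening: 0.249
```

```bash
python3 d.py 519.7 31.7 46 3.3516;python3 - <<'E'
from cell import *
from h import *
s=read_camera("scene");t=read_camera("top")
np.savez("s5.npz",**s);np.savez("t5.npz",**t)
crop(s,220,150,300,260,"s5",5)
crop(t,220,155,300,265,"t5",5)
a=cv2.imread("pics/s5.png");b=cv2.imread("pics/t5.png");cv2.imwrite("pics/st5.png",np.hstack([a,b]))
E
```

```text
t 7.15 pos [473.4  21.4  46.5] rpy [-3.1414e+00 -4.0000e-04 -2.9337e+00] open 0.249 F [-0.6 -0.6  3.6] M [ 0.01 -0.11  0.  ] J [-0.09  0.57  2.09 -0.    0.48 -1.87]
dtool [-47.5   0.5   0.5] norm 47.5 rot [-0.0002 -0.0004 -0.0021]
```

View pics/st5.png

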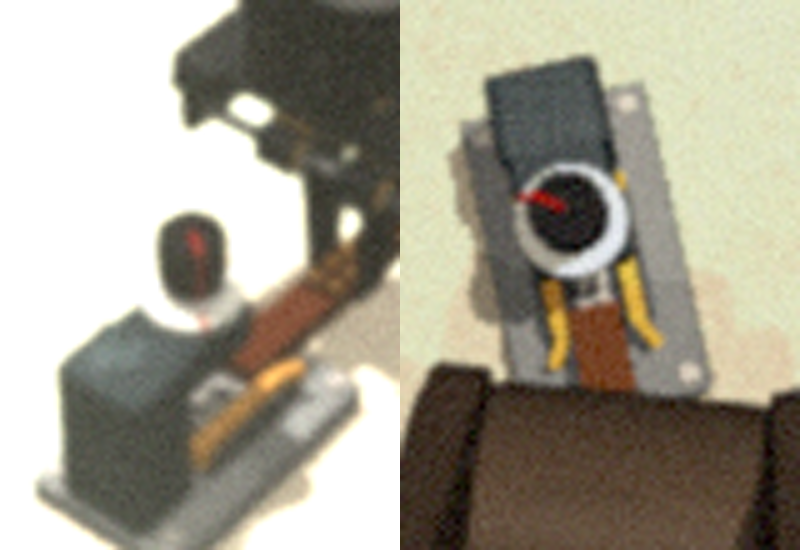

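Request:
{"op": "play_rows", "data": {
  "moves": [
    [-0.007,0,0,0,0,0,5],
    [-0.007,0,0,0,0,0,5],
    [-0.007,0,0,0,0,0,5],
    [-0.007,0,0,0,0,0,5],
    [-0.006,0,0,0,0,0,5],
    [-0.004,0,0,0,0,0,5],
    [0,0,0,0,0,0,5]
  ]
}}

```text
t: 7.95
eef_pos: [503.5, 28.4, 47.0]
tcp_rot: [3.138, -0.02, -2.935]
ft_force: [1.5, -0.5, 1.1]
opening: 0.248
```

```bash
python3 d.py 519.7 31.7 46.5 3.3516
```

```text
t 7.95 pos [503.5  28.4  47. ] rpy [ 3.1382 -0.02   -2.9346] open 0.248 F [ 1.5 -0.5  1.1] M [-0.1  -0.66  0.03] J [-0.07  0.6   2.   -0.    0.56 -1.85]
dtool [-16.6  -0.2   0.2] norm 16.6 rot [ 0.0034 -0.02   -0.003 ]
```

Request:
{"op": "play_rows", "data": {
  "moves": [
    [0,0,0,0.003,-0.02,0,5],
    [0,0,0,0,0,0,5]
  ]
}}

```text
t: 8.15
eef_pos: [503.8, 28.4, 46.8]
tcp_rot: [3.142, 0.002, -2.935]
ft_force: [-1.6, -1.0, 3.2]
opening: 0.251
```

```bash
python3 d.py 519.7 31.7 46.5 3.3516;python3 - <<'E'
from cell import *
from h import *
s=read_camera("scene");t=read_camera("top")
np.savez("s6.npz",**s);np.savez("t6.npz",**t)
crop(s,220,150,300,260,"s6",5)
crop(t,220,155,300,265,"t6",5)
a=cv2.imread("pics/s6.png");b=cv2.imread("pics/t6.png");cv2.imwrite("pics/st6.png",np.hstack([a,b]))
E
```

```text
t 8.15 pos [503.8  28.4  46.8] rpy [ 3.1415e+00  2.0000e-03 -2.9348e+00] open 0.251 F [-1.6 -1.   3.2] M [-0.08  0.23 -0.07] J [-0.07  0.6   2.02  0.    0.52 -1.85]
dtool [-16.3  -0.1   0.3] norm 16.3 rot [ 0.0001  0.002  -0.0032]
```

View pics/st6.png

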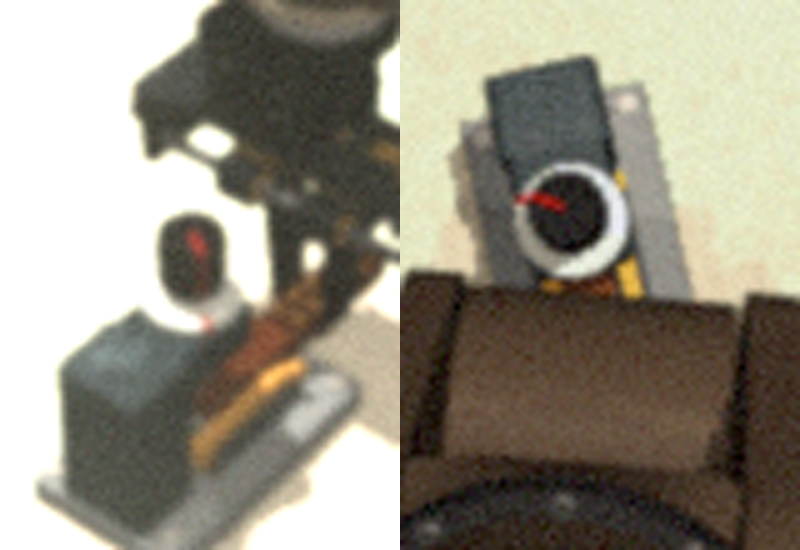

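Request:
{"op": "play_rows", "data": {
  "moves": [
    [-0.004,0,0,0,0.001,0,5],
    [-0.004,0,0,0,0,0,5],
    [-0.004,0,0,0,0,0,5],
    [0,0,0,0,0,0,5]
  ]
}}

```text
t: 8.65
eef_pos: [511.5, 30.2, 47.0]
tcp_rot: [3.14, -0.011, -2.935]
ft_force: [3.1, -1.3, -0.3]
opening: 0.249
```

```bash
python3 d.py 519.7 31.7 46.5 3.3516
```

```text
t 8.65 pos [511.5  30.2  47. ] rpy [ 3.1397 -0.0113 -2.9346] open 0.249 F [ 3.1 -1.3 -0.3] M [-0.31 -0.43 -0.06] J [-0.07  0.61  1.99 -0.    0.56 -1.85]
dtool [-8.4 -0.3  0.4] norm 8.4 rot [ 0.0019 -0.0113 -0.003 ]
```

Request:
{"op": "play_rows", "data": {
  "moves": [
    [-0.004,0,0,0.002,-0.012,0,5],
    [-0.004,0,0,0,0,0,5],
    [0,0,0,0,-0.004,0,5]
  ]
}}

```text
t: 8.95
eef_pos: [517.0, 31.5, 47.0]
tcp_rot: [3.141, -0.001, -2.935]
ft_force: [3.2, -1.0, 0.3]
opening: 0.251
```

Request:
{"op": "play_rows", "data": {
  "moves": [
    [-0.002,0,0,0,0,0,5],
    [0,0,0,0,0,0,5]
  ]
}}

```text
t: 9.15
eef_pos: [518.2, 31.7, 46.9]
tcp_rot: [3.141, -0.003, -2.935]
ft_force: [1.2, -1.1, 1.7]
opening: 0.25
```

```bash
python3 d.py 519.7 31.7 46.5 3.3516
```

```text
t 9.15 pos [518.2  31.7  46.9] rpy [ 3.1406e+00 -2.7000e-03 -2.9346e+00] open 0.250 F [ 1.2 -1.1  1.7] M [-0.3  -0.08 -0.13] J [-0.07  0.61  1.98  0.    0.56 -1.84]
dtool [-1.5 -0.3  0.4] norm 1.6 rot [ 0.001  -0.0027 -0.003 ]
```

Push on until the stop is felt.

Request:
{"op": "play_rows", "data": {
  "moves": [
    [-0.002,0,0,0,-0.002,0,5],
    [-0.002,0,0,0,0,0,5]
  ]
}}

```text
t: 9.35
eef_pos: [519.2, 32.0, 46.9]
tcp_rot: [3.14, -0.007, -2.934]
ft_force: [-11.8, -11.2, 14.5]
opening: 0.249
```

Request:
{"op": "play_rows", "data": {
  "moves": [
    [-0.002,0,0,0,0,0,5],
    [-0.001,0,0,0,0,0,5]
  ]
}}

```text
t: 9.55
eef_pos: [519.2, 32.0, 46.9]
tcp_rot: [3.139, -0.014, -2.934]
ft_force: [-3.5, -3.4, 6.1]
opening: 0.251
```

```bash
python3 d.py 519.7 31.7 46.5 3.3516
```

```text
t 9.55 pos [519.2  32.   46.9] rpy [ 3.1389 -0.0143 -2.9337] open 0.251 F [-3.5 -3.4  6.1] M [-0.84  0.62 -0.21] J [-0.06  0.61  1.97 -0.    0.57 -1.84]
dtool [-0.4 -0.4  0.4] norm 0.7 rot [ 0.0027 -0.0143 -0.0022]
```

Request:
{"op": "play_rows", "data": {
  "moves": [
    [0,0,0,0,-0.01,0,30],
    [0,0,0,0,0,0,40],
    [0,0,0,0,0,0,45],
    [0,0,-0.02,0,0,0,45],
    [0,0,-0.04,0,0,0,45],
    [0,0,-0.04,0,0,0,45],
    [0.04,0,-0.03,0,0,0,45],
    [0.04,0,-0.02,0,0,0,45]
  ]
}}

```text
t: 10.35
eef_pos: [443.8, 16.4, 198.2]
tcp_rot: [3.137, -0.005, -2.932]
ft_force: [0.7, 0.6, 1.1]
opening: 0.452
```

Request:
{"op": "play_rows", "data": {
  "moves": [
    [0.04,0.03,-0.01,0,0,0,20],
    [0.02,0.04,0,0,0,0,5],
    [0,0.04,0,0,0,0,5],
    [0,0.04,0,0,0,0,5],
    [0,0.03,0,0,0,0,5]
  ]
}}

```text
t: 10.85
eef_pos: [344.4, 181.3, 212.8]
tcp_rot: [3.138, 0.005, -2.939]
ft_force: [0.2, -0.4, 0.3]
opening: 0.091
```

```bash
python3 d.py ;python3 - <<'E'
from cell import *
from h import *
s=read_camera("scene");t=read_camera("top")
np.savez("s7.npz",**s);np.savez("t7.npz",**t)
crop(s,220,150,300,260,"s7",5)
crop(t,220,155,300,265,"t7",5)
a=cv2.imread("pics/s7.png");b=cv2.imread("pics/t7.png");cv2.imwrite("pics/st7.png",np.hstack([a,b]))
E
```

```text
t 10.85 pos [344.4 181.3 212.8] rpy [ 3.1383  0.0045 -2.9391] open 0.091 F [ 0.2 -0.4  0.3] M [-0.01  0.03  0.07] J [ 0.31  0.18  2.12  0.    0.84 -1.46]
```

View pics/st7.png

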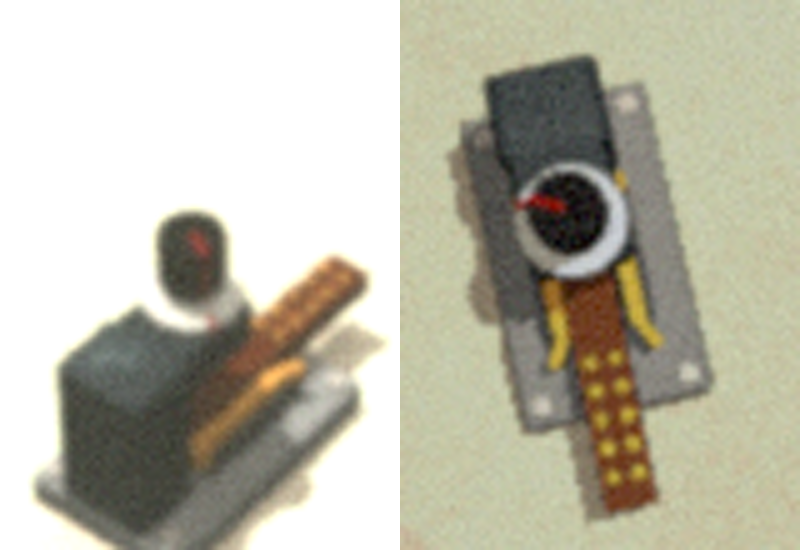

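Run:
```python
from h import *
t=dict(np.load("t7.npz"))
pose=(592.4-52*np.cos(.21),45.6-52*np.sin(.21),.205)
ST=[[(a,b,c+30) for a,b,c in S] for S in box(-70,70,-12,12,0,13.5)]+[[(-58,12,43.5),(-58,-12,43.5)],[(0,12,43.5),(0,-12,43.5)]]
im=t
wire(t,pose,ST,240,210,285,265,10,"w7")
s=dict(np.load("s7.npz"));wire(s,pose,ST,250,190,305,245,10,"w7s")
a=cv2.imread("pics/w7.png");b=cv2.imread("pics/w7s.png");cv2.imwrite("pics/w7b.png",cv2.resize(np.hstack([a,b]),None,fx=.79,fy=.79))
wire(t,(592.4,45.6,.21),GA,220,155,300,265,5,"w7g")
```

```text
(no output)
```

View pics/w7b.png

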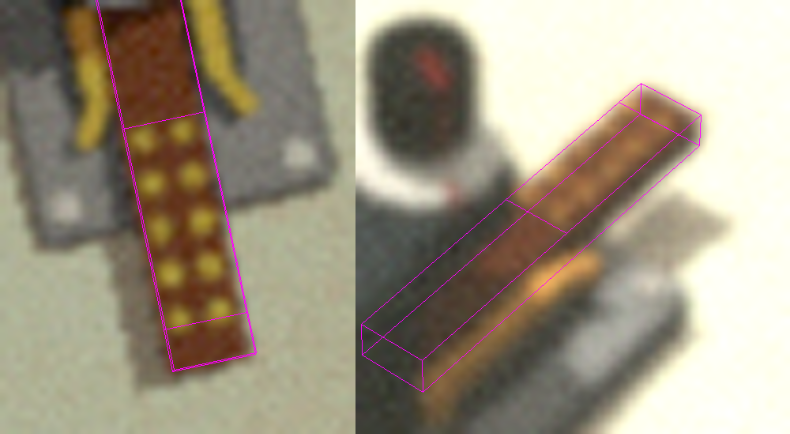

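```bash
python3 d.py 443.8 13.9 80 3.3516
```

```text
t 10.95 pos [344.5 182.1 212.6] rpy [ 3.1381  0.0043 -2.9357] open 0.057 F [ 0.2 -0.5  0.1] M [ 0.02  0.01 -0.02] J [ 0.31  0.18  2.12  0.    0.84 -1.47]
dtool [ -62.3 -185.4  132.3] norm 236.1 rot [ 0.0035  0.0043 -0.0041]
```

Request:
{"op": "play_rows", "data": {
  "moves": [
    [-0.012,-0.035,0.02,0,0,0,0],
    [-0.012,-0.037,0.025,0,0,0,0],
    [-0.012,-0.037,0.025,0,0,0,0],
    [-0.012,-0.037,0.025,0.003,0.004,-0.004,0],
    [-0.012,-0.037,0.02,0,0,0,0],
    [0,0,0.01,0,0,0,0],
    [0,0,0,0,0,0,0]
  ]
}}

```text
t: 11.65
eef_pos: [447.5, 9.1, 83.4]
tcp_rot: [3.141, 0.008, -2.925]
ft_force: [-0.9, 0.4, 0.0]
opening: 0.006
```

```bash
python3 d.py 443.8 13.9 47 3.3516
```

```text
t 11.65 pos [447.5   9.1  83.4] rpy [ 3.1407  0.0076 -2.9248] open 0.006 F [-0.9  0.4  0. ] M [ 0.1  -0.02  0.02] J [-0.13  0.48  2.13  0.01  0.52 -1.92]
dtool [ 2.9  5.4 36.4] norm 36.9 rot [0.0009 0.0076 0.0068]
```

Request:
{"op": "play_rows", "data": {
  "moves": [
    [0.002,0.005,0.015,0,0.007,0.007,0],
    [0,0,0.012,0,0,0,0],
    [0,0,0.007,0,0,0,0],
    [0,0,0,0,0,0,0]
  ]
}}

```text
t: 12.05
eef_pos: [444.0, 15.0, 50.5]
tcp_rot: [3.141, 0.002, -2.93]
ft_force: [0.4, 0.9, 0.6]
opening: 0.0
```

```bash
python3 d.py 463.3 18.1 47 3.3516
```

```text
t 12.05 pos [444.   15.   50.5] rpy [ 3.1412e+00  2.0000e-03 -2.9304e+00] open 0.000 F [0.4 0.9 0.6] M [ 0.04 -0.04  0.01] J [-0.12  0.54  2.16  0.    0.44 -1.9 ]
dtool [-19.5  -1.1   3.5] norm 19.9 rot [0.0004 0.002  0.0012]
```

Request:
{"op": "play_rows", "data": {
  "moves": [
    [-0.006,-0.001,0.004,0,0.002,0,0],
    [-0.006,0,0,0,0,0,0],
    [-0.004,0,0,0,0,0,0],
    [0,0,0,0,0,0,0]
  ]
}}

```text
t: 12.45
eef_pos: [462.1, 18.4, 48.1]
tcp_rot: [-3.141, 0.003, -2.929]
ft_force: [0.2, -0.1, 0.6]
opening: 0.007
```

Request:
{"op": "play_rows", "data": {
  "moves": [
    [-0.002,0,0,0,0,0,0],
    [-0.002,0,0,0,0,0,0]
  ]
}}

```text
t: 12.65
eef_pos: [463.3, 19.2, 48.1]
tcp_rot: [3.141, -0.004, -2.928]
ft_force: [-11.5, -9.0, 7.9]
opening: 0.002
```

Request:
{"op": "play_rows", "data": {
  "moves": [
    [-0.002,0,0,0,0,0,0],
    [0,0,0,0,0,0,0]
  ]
}}

```text
t: 12.85
eef_pos: [462.7, 19.3, 48.1]
tcp_rot: [3.139, -0.009, -2.928]
ft_force: [-0.1, 0.3, 1.3]
opening: 0.005
```

```bash
python3 d.py 463.3 18.1 47 3.3516
```

```text
t 12.85 pos [462.7  19.3  48.1] rpy [ 3.1394 -0.0094 -2.9283] open 0.005 F [-0.1  0.3  1.3] M [0.1  0.02 0.02] J [-0.1   0.56  2.11 -0.    0.48 -1.88]
dtool [-0.3 -1.3  1.1] norm 1.7 rot [ 0.0021 -0.0094  0.0033]
```

Request:
{"op": "play_rows", "data": {
  "moves": [
    [0.015,0,-0.01,0,-0.009,0,0],
    [0.01,0,-0.045,0,0,-0.1,30],
    [0,0,-0.048,0,0,-0.14,55],
    [0,0,-0.048,0,0,-0.14,60],
    [0,0,-0.045,0,0,-0.14,60],
    [0,0,-0.02,0,0,-0.14,60],
    [0,0,0,0,0,-0.14,60],
    [0,0,0,0,0,-0.07,60]
  ]
}}

```text
t: 13.65
eef_pos: [439.1, 35.0, 274.1]
tcp_rot: [-3.126, -0.026, -2.066]
ft_force: [0.5, 0.1, -0.2]
opening: 0.536
```

```bash
python3 d.py 592.4 45.6 200 4.25
```

```text
t 13.65 pos [439.1  35.  274.1] rpy [-3.126  -0.0258 -2.0656] open 0.536 F [ 0.5  0.1 -0.2] M [0.11 0.07 0.06] J [-0.05  0.17  1.92 -0.03  1.04 -2.68]
dtool [ -84.  -128.7   74. ] norm 170.6 rot [-0.0152 -0.0261 -0.0322]
```

Request:
{"op": "play_rows", "data": {
  "moves": [
    [-0.016,-0.025,0,-0.007,-0.013,0.06,60],
    [-0.022,-0.033,0.005,-0.007,-0.013,0,60],
    [-0.022,-0.033,0.01,0,0,0,60],
    [-0.018,-0.028,0.01,0,0,0,60],
    [-0.005,-0.008,0.01,0,0,0,60],
    [0,0,0,0,0,0,60]
  ]
}}

```text
t: 14.25
eef_pos: [595.4, 42.9, 240.1]
tcp_rot: [-3.135, 0.004, -2.124]
ft_force: [0.3, -0.6, -0.2]
opening: 0.599
```

```bash
python3 d.py 592.4 45.6 200 4.198
```

```text
t 14.25 pos [595.4  42.9 240.1] rpy [-3.1353  0.0042 -2.124 ] open 0.599 F [ 0.3 -0.6 -0.2] M [0.09 0.14 0.02] J [-0.04  0.44  1.62  0.    1.08 -2.63]
dtool [-0.5  4.2 40.1] norm 40.3 rot [-0.0064  0.0041 -0.0388]
```

Request:
{"op": "play_rows", "data": {
  "moves": [
    [0,0.004,0.025,-0.006,0.004,0,60],
    [0,0,0.025,0,0,0,60],
    [0,0,0.018,0,0,0,60],
    [0,0,0,0,0,0,60]
  ]
}}

```text
t: 14.65
eef_pos: [588.5, 45.2, 172.5]
tcp_rot: [-3.141, 0.0, -2.124]
ft_force: [0.9, 0.0, -0.1]
opening: 0.6
```

```bash
python3 d.py 592.4 45.6 131 4.159;python3 - <<'E'
from cell import *
from h import *
s=read_camera("scene");t=read_camera("top")
np.savez("s8.npz",**s);np.savez("t8.npz",**t)
crop(s,220,150,300,260,"s8",5)
crop(t,220,155,300,265,"t8",5)
a=cv2.imread("pics/s8.png");b=cv2.imread("pics/t8.png");cv2.imwrite("pics/st8.png",np.hstack([a,b]))
E
```

```text
t 14.65 pos [588.5  45.2 172.5] rpy [-3.1409e+00  5.0000e-04 -2.1239e+00] open 0.600 F [ 0.9  0.  -0.1] M [0.04 0.11 0.03] J [-0.04  0.5   1.71  0.    0.93 -2.62]
dtool [-2.4 -3.1 41.5] norm 41.7 rot [-0.0007  0.0005  0.0003]
```

View pics/st8.png

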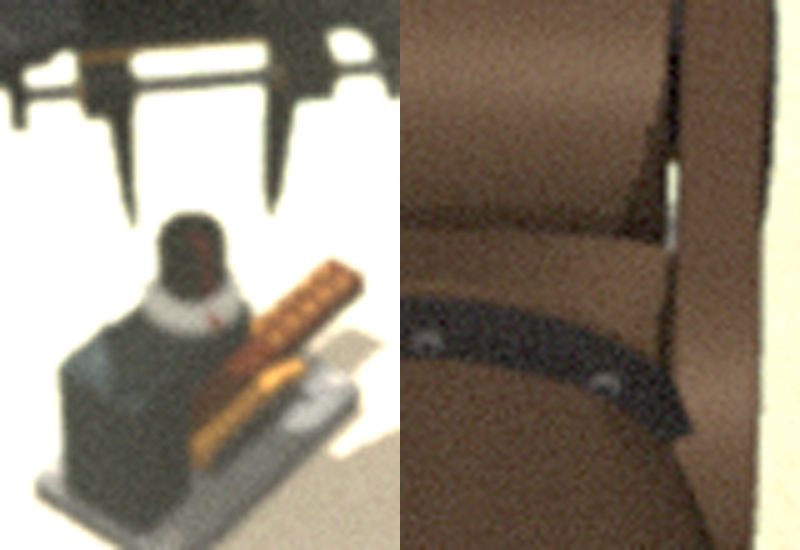

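Request:
{"op": "play_rows", "data": {
  "moves": [
    [-0.0025,-0.003,0.004,0,0,0,60],
    [0,0,0.012,0,0,0,60],
    [0,0,0,0,0,0,60]
  ]
}}

```text
t: 15.05
eef_pos: [594.7, 45.7, 161.0]
tcp_rot: [-3.133, 0.005, -2.124]
ft_force: [0.2, -0.1, -0.0]
opening: 0.6
```

```bash
python3 d.py 592.4 45.6 131 4.159
```

```text
t 15.05 pos [594.7  45.7 161. ] rpy [-3.1334  0.0048 -2.1239] open 0.600 F [ 0.2 -0.1 -0. ] M [0.12 0.12 0.01] J [-0.03  0.52  1.71  0.    0.9  -2.62]
dtool [ 1.4  2.1 30. ] norm 30.1 rot [-0.0082  0.0048  0.0003]
```

Request:
{"op": "play_rows", "data": {
  "moves": [
    [0.001,0.002,0.008,-0.008,0.005,0,60],
    [0,0,0.01,0,0,0,60],
    [0,0,0.007,0,0,0,60],
    [0,0,0,0,0,0,60]
  ]
}}

```text
t: 15.45
eef_pos: [592.2, 45.9, 133.7]
tcp_rot: [3.141, -0.001, -2.124]
ft_force: [-0.6, -0.5, -0.3]
opening: 0.6
```

```bash
python3 d.py 592.4 45.6 131 4.159
```

```text
t 15.45 pos [592.2  45.9 133.7] rpy [ 3.1409e+00 -8.0000e-04 -2.1238e+00] open 0.600 F [-0.6 -0.5 -0.3] M [ 0.1   0.14 -0.03] J [-0.03  0.56  1.73 -0.    0.85 -2.62]
dtool [ 0.2 -0.3  2.7] norm 2.7 rot [ 0.0007 -0.0008  0.0004]
```

Request:
{"op": "play_rows", "data": {
  "moves": [
    [0,0,0.0022,0,0,0,60],
    [0,0,0,0,0,0,40],
    [0,0,0,0,0,0,30],
    [0,0,0,0,0,0,20],
    [0,0,0,0,0,0,20],
    [0,0,0,0,0,0,20],
    [0,0,0,0,0,0,20]
  ]
}}

```text
t: 16.15
eef_pos: [593.5, 45.4, 131.7]
tcp_rot: [-3.139, 0.0, -2.124]
ft_force: [1.6, -1.4, -2.2]
opening: 0.332
```

```bash
python3 d.py 592.4 45.6 131 4.159;python3 - <<'E'
from cell import *
from h import *
s=read_camera("scene")
np.savez("s9.npz",**s)
crop(s,225,170,285,225,"s9",9)
E
```

```text
t 16.15 pos [593.5  45.4 131.7] rpy [-3.1394e+00  1.0000e-04 -2.1239e+00] open 0.332 F [ 1.6 -1.4 -2.2] M [0.17 0.02 0.02] J [-0.03  0.56  1.73 -0.    0.85 -2.62]
dtool [0.4 1.1 0.7] norm 1.3 rot [-0.0022  0.0001  0.0003]
```

View pics/s9.png

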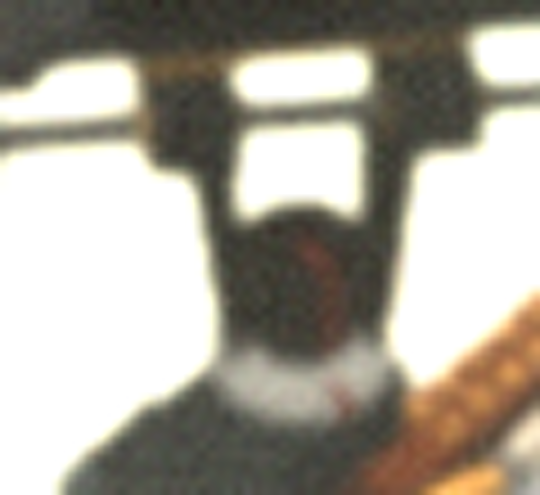

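Request:
{"op": "play_rows", "data": {
  "moves": [
    [0,0,0,0,0,0.08,20],
    [0,0,0,0,0,0.1,20],
    [0,0,0,0,0,0.1,20],
    [0,0,0,0,0,0.1,20],
    [0,0,0,0,0,0.1,20],
    [0,0,0,0,0,0.1,20]
  ]
}}

```text
t: 16.8
eef_pos: [593.3, 45.8, 131.7]
tcp_rot: [-3.139, 0.001, -2.72]
ft_force: [1.4, 0.5, -3.2]
opening: 0.332
```

```bash
python3 d.py 592.4 45.6 131 3.6;python3 - <<'E'
from cell import *
from h import *
s=read_camera("scene")
np.savez("s10.npz",**s)
crop(s,225,170,285,225,"s10",9)
E
```

```text
t 16.80 pos [593.3  45.8 131.7] rpy [-3.1394e+00  8.0000e-04 -2.7200e+00] open 0.332 F [ 1.4  0.5 -3.2] M [ 0.25 -0.1   0.41] J [-0.03  0.56  1.73 -0.    0.85 -2.02]
dtool [0.9 0.2 0.7] norm 1.2 rot [-0.0022  0.0008 -0.0368]
```

View pics/s10.png

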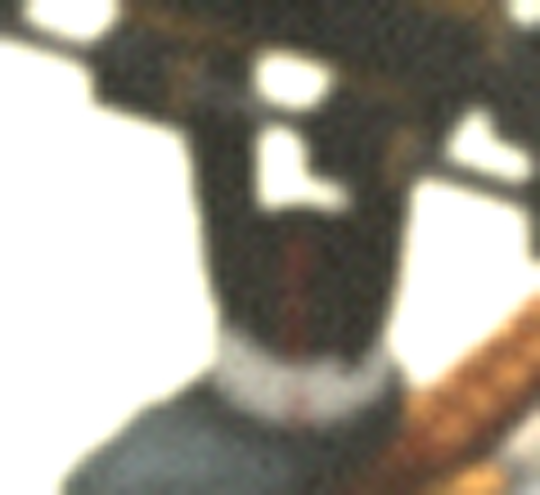

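```bash
cat > mk.py <<'E'
from h import *
def marks(c,g=(593,45.6),verbose=True):
    # overlay of azimuth scale: return az of red centroids on flange rim & cap side
    im=c["img"].astype(float);red=im[...,0]-0.5*(im[...,1]+im[...,2])
    out={}
    az=np.arange(-3.14,3.14,.01)
    for n,r,zs in(("thimble",24,np.arange(105,113)),("cap_side",16,np.arange(122,147))):
        sc=np.zeros(len(az))
        for z in zs:
            q=proj(c,np.c_[g[0]+r*np.cos(az),g[1]+r*np.sin(az),np.full(len(az),z)])
            sc+=cv2.remap(cv2.GaussianBlur(red,(0,0),.7).astype(np.float32),q[:,0].astype(np.float32),q[:,1].astype(np.float32),cv2.INTER_LINEAR)[:,0]/len(zs)
        C=-np.array(c["R"]).T@c["t"];ca=np.arctan2(C[1]-g[1],C[0]-g[0])
        dz=(az-ca+np.pi)%(2*np.pi)-np.pi; sc[np.abs(dz)>1.35]=-9
        i=sc.argmax();w=np.clip(sc[max(0,i-25):i+26]-sc[i]*.5,0,None);out[n]=(round(float((az[max(0,i-25):i+26]*w).sum()/w.sum()),3),round(float(sc[i]),1))
    return out
if __name__=="__main__":
    import sys
    for f in sys.argv[1:]: print(f,marks(dict(np.load(f+".npz"))))
E
python3 mk.py scene0 s4 s5 s6 s7 s8 s9 s10
```

```text
scene0 {'thimble': (1.031, 11.7), 'cap_side': (0.996, 11.0)}
s4 {'thimble': (1.111, 14.3), 'cap_side': (2.139, 15.0)}
s5 {'thimble': (1.093, 13.1), 'cap_side': (1.08, 13.8)}
s6 {'thimble': (1.151, 16.4), 'cap_side': (1.108, 13.5)}
s7 {'thimble': (1.264, 12.0), 'cap_side': (1.226, 10.4)}
s8 {'thimble': (1.33, 12.0), 'cap_side': (1.28, 12.1)}
s9 {'thimble': (1.338, 12.1), 'cap_side': (1.297, 12.6)}
s10 {'thimble': (0.831, 11.7), 'cap_side': (0.714, 13.9)}
```

Request:
{"op": "play_rows", "data": {
  "moves": [
    [0,0,0,0,0,0.1,20],
    [0,0,0,0,0,0.1,20],
    [0,0,0,0,0,0.1,20],
    [0,0,0,0,0,0.1,20],
    [0,0,0,0,0,0.1,20],
    [0,0,0,0,0,0.1,20],
    [0,0,0,0,0,0.1,20]
  ]
}}

```text
t: 17.55
eef_pos: [593.4, 46.5, 131.7]
tcp_rot: [-3.14, 0.003, 2.85]
ft_force: [0.9, -0.9, -2.6]
opening: 0.333
```

```bash
python3 d.py 592.9 45.6 131.5 3.0;python3 - <<'E'
from cell import *
from h import *
s=read_camera("scene")
np.savez("s11.npz",**s)
crop(s,225,170,285,225,"s11",9)
E
python3 mk.py s11
```

```text
t 17.55 pos [593.4  46.5 131.7] rpy [-3.1404e+00  2.8000e-03  2.8501e+00] open 0.333 F [ 0.9 -0.9 -2.6] M [ 0.23 -0.27  0.34] J [-0.03  0.56  1.73 -0.    0.84 -1.31]
dtool [ 0.2 -1.   0.2] norm 1.0 rot [-0.0014  0.0027 -0.1499]
s11 {'thimble': (0.023, 16.7), 'cap_side': (-0.083, 10.9)}
```

View pics/s11.png

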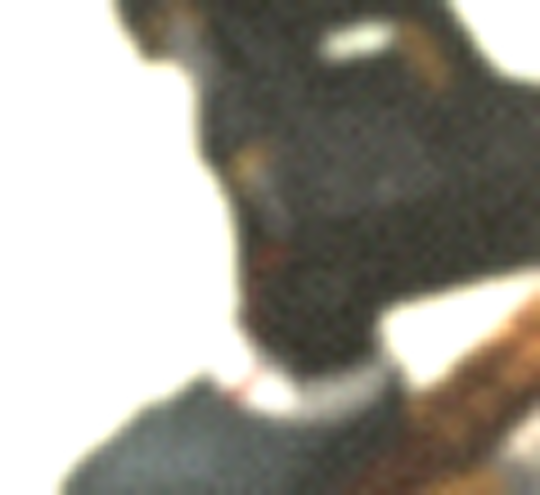

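Request:
{"op": "play_rows", "data": {
  "moves": [
    [0,-0.001,0,0,0,0.1,20],
    [0,0,0,0,0,0.1,20],
    [0,0,0,0,0,0.1,20],
    [0,0,0,0,0,0.1,20],
    [0,0,0,0,0,0.1,20]
  ]
}}

```text
t: 18.1
eef_pos: [593.6, 46.8, 131.7]
tcp_rot: [3.139, 0.003, 2.348]
ft_force: [1.2, -0.2, -3.3]
opening: 0.335
```

```bash
python3 d.py 592.9 45.6 131.5 2.35
```

```text
t 18.10 pos [593.6  46.8 131.7] rpy [3.1394 0.0035 2.3484] open 0.335 F [ 1.2 -0.2 -3.3] M [ 0.07 -0.29  0.43] J [-0.03  0.56  1.74 -0.    0.84 -0.81]
dtool [-0.4 -1.3  0.2] norm 1.4 rot [ 0.0022  0.0035 -0.0016]
```

Request:
{"op": "play_rows", "data": {
  "moves": [
    [0,0,0,0,0,0.1,20],
    [0,0,0,0,0,0.1,20]
  ]
}}

```text
t: 18.3
eef_pos: [593.7, 46.9, 131.7]
tcp_rot: [3.138, 0.003, 2.149]
ft_force: [2.1, -0.7, -3.2]
opening: 0.331
```

```bash
python3 d.py 592.9 45.6 131.5 2.15;python3 - <<'E'
from cell import *
from h import *
s=read_camera("scene");t=read_camera("top")
np.savez("s12.npz",**s)
a=s;crop(s,225,170,285,235,"s12",9)
E
python3 mk.py s12
```

```text
t 18.30 pos [593.7  46.9 131.7] rpy [3.1384 0.0035 2.1493] open 0.331 F [ 2.1 -0.7 -3.2] M [ 0.05 -0.31  0.41] J [-0.03  0.56  1.74 -0.    0.84 -0.61]
dtool [-0.6 -1.4  0.2] norm 1.5 rot [ 0.0031  0.0035 -0.0007]
s12 {'thimble': (-0.368, 13.4), 'cap_side': (2.138, 9.5)}
```

View pics/s12.png

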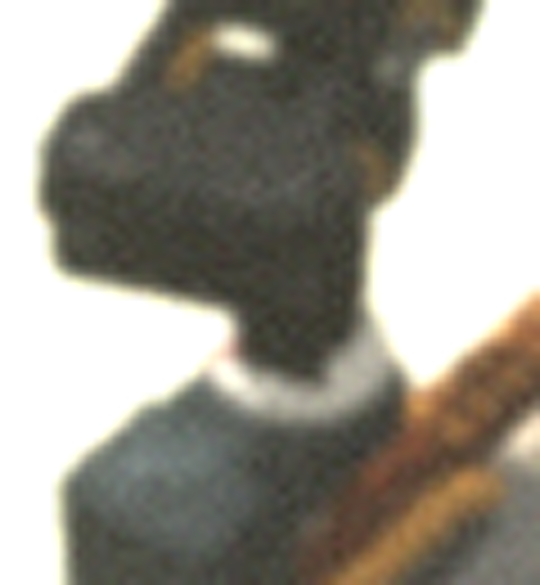

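```bash
cat > m.py <<'E'
from cell import *
s=state();print("t %.2f yaw %.3f J6 %.3f Mz %.3f Mxy %.2f %.2f F %s pos %s"%(s["t"],s["tcp_rot"][2],s["joints"][5],s["moment"][2],s["moment"][0],s["moment"][1],s["ft_force"].round(1),s["eef_pos"].round(1)))
E
python3 m.py
```

```text
t 18.40 yaw 2.151 J6 -0.611 Mz 0.126 Mxy 0.03 -0.32 F [ 2.3 -0.5 -2.3] pos [593.7  46.9 131.8]
```

Request:
{"op": "play_rows", "data": {
  "moves": [
    [0,0,0,0,0,0.1,20],
    [0,0,0,0,0,0.1,20]
  ]
}}

```text
t: 18.6
eef_pos: [593.9, 47.0, 131.8]
tcp_rot: [3.137, 0.003, 1.958]
ft_force: [1.2, -0.2, -2.7]
opening: 0.334
```

```bash
python3 m.py
```

```text
t 18.60 yaw 1.958 J6 -0.418 Mz 0.364 Mxy -0.01 -0.35 F [ 1.2 -0.2 -2.7] pos [593.9  47.  131.8]
```

Request:
{"op": "play_rows", "data": {
  "moves": [
    [0,0,0,0,0,0.1,20]
  ]
}}

```text
t: 18.7
eef_pos: [594.0, 47.0, 131.7]
tcp_rot: [3.137, 0.003, 1.861]
ft_force: [1.4, 0.5, -2.8]
opening: 0.333
```

```bash
python3 m.py
```

```text
t 18.70 yaw 1.861 J6 -0.320 Mz 0.364 Mxy -0.03 -0.30 F [ 1.4  0.5 -2.8] pos [594.   47.  131.7]
```

Request:
{"op": "play_rows", "data": {
  "moves": [
    [0,0,0,0,0,0.1,20]
  ]
}}

```text
t: 18.8
eef_pos: [594.1, 47.0, 131.8]
tcp_rot: [3.136, 0.003, 1.763]
ft_force: [2.0, 0.1, -3.6]
opening: 0.332
```

```bash
python3 m.py
```

```text
t 18.80 yaw 1.763 J6 -0.222 Mz 0.334 Mxy -0.10 -0.34 F [ 2.   0.1 -3.6] pos [594.1  47.  131.8]
```

Request:
{"op": "play_rows", "data": {
  "moves": [
    [0,0,0,0,0,0.1,20]
  ]
}}

```text
t: 18.9
eef_pos: [594.1, 47.0, 131.8]
tcp_rot: [3.136, 0.002, 1.665]
ft_force: [1.8, -0.1, -2.8]
opening: 0.329
```

```bash
python3 m.py
python3 - <<'E'
from cell import *
from h import *
s=read_camera("scene")
np.savez("s13.npz",**s)
a=s;crop(s,225,170,305,255,"s13",7)
E
```

```text
t 18.90 yaw 1.665 J6 -0.125 Mz 0.358 Mxy -0.08 -0.31 F [ 1.8 -0.1 -2.8] pos [594.1  47.  131.8]
```

View pics/s13.png

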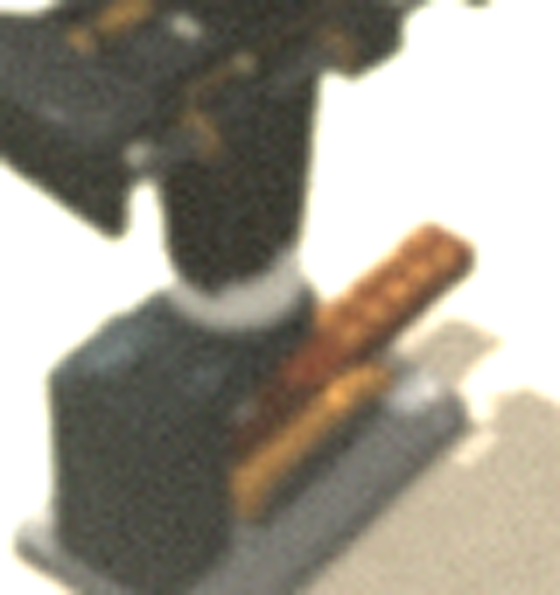

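Request:
{"op": "play_rows", "data": {
  "moves": [
    [0,0,0,0,0,0.1,20],
    [0,0,0,0,0,0.1,20]
  ]
}}

```text
t: 19.15
eef_pos: [594.3, 47.0, 131.8]
tcp_rot: [3.135, 0.001, 1.468]
ft_force: [2.0, 0.2, -3.5]
opening: 0.333
```

```bash
python3 m.py
```

```text
t 19.15 yaw 1.468 J6 0.073 Mz 0.409 Mxy -0.12 -0.38 F [ 2.   0.2 -3.5] pos [594.3  47.  131.8]
```

Request:
{"op": "play_rows", "data": {
  "moves": [
    [0,0,0,0,0,0.1,20]
  ]
}}

```text
t: 19.25
eef_pos: [594.4, 47.0, 131.8]
tcp_rot: [3.135, 0.001, 1.371]
ft_force: [1.6, 0.5, -3.4]
opening: 0.326
```

```bash
python3 m.py
```

```text
t 19.25 yaw 1.371 J6 0.170 Mz 0.373 Mxy -0.14 -0.31 F [ 1.6  0.5 -3.4] pos [594.4  47.  131.8]
```

Request:
{"op": "play_rows", "data": {
  "moves": [
    [0,0,0,0,0,0.1,20]
  ]
}}

```text
t: 19.35
eef_pos: [594.5, 46.9, 131.8]
tcp_rot: [3.134, 0.0, 1.274]
ft_force: [1.5, -0.1, -2.3]
opening: 0.327
```

```bash
python3 m.py
```

```text
t 19.35 yaw 1.274 J6 0.267 Mz 0.415 Mxy -0.20 -0.33 F [ 1.5 -0.1 -2.3] pos [594.5  46.9 131.8]
```

Request:
{"op": "play_rows", "data": {
  "moves": [
    [0,0,0,0,0,0.1,20]
  ]
}}

```text
t: 19.45
eef_pos: [594.6, 46.9, 131.8]
tcp_rot: [3.134, -0.0, 1.178]
ft_force: [2.0, -0.4, -3.1]
opening: 0.333
```

```bash
python3 m.py
```

```text
t 19.45 yaw 1.178 J6 0.364 Mz 0.395 Mxy -0.19 -0.26 F [ 2.  -0.4 -3.1] pos [594.6  46.9 131.8]
```

Request:
{"op": "play_rows", "data": {
  "moves": [
    [0,0,0,0,0,0.1,20]
  ]
}}

```text
t: 19.55
eef_pos: [594.7, 46.9, 131.8]
tcp_rot: [3.134, -0.001, 1.081]
ft_force: [0.8, 1.2, -2.4]
opening: 0.333
```

```bash
python3 m.py
```

```text
t 19.55 yaw 1.081 J6 0.461 Mz 0.407 Mxy -0.21 -0.23 F [ 0.8  1.2 -2.4] pos [594.7  46.9 131.8]
```

Request:
{"op": "play_rows", "data": {
  "moves": [
    [0,0,0,0,0,0.1,20]
  ]
}}

```text
t: 19.65
eef_pos: [594.7, 46.8, 131.8]
tcp_rot: [3.134, -0.002, 0.984]
ft_force: [1.8, -0.5, -3.2]
opening: 0.332
```

```bash
python3 m.py
```

```text
t 19.65 yaw 0.984 J6 0.558 Mz 0.344 Mxy -0.18 -0.18 F [ 1.8 -0.5 -3.2] pos [594.7  46.8 131.8]
```

Request:
{"op": "play_rows", "data": {
  "moves": [
    [0,0,0,0,0,0.1,20]
  ]
}}

```text
t: 19.75
eef_pos: [594.8, 46.7, 131.8]
tcp_rot: [3.134, -0.002, 0.887]
ft_force: [1.7, -0.8, -2.5]
opening: 0.332
```

```bash
python3 m.py
```

```text
t 19.75 yaw 0.887 J6 0.655 Mz 0.403 Mxy -0.23 -0.15 F [ 1.7 -0.8 -2.5] pos [594.8  46.7 131.8]
```

Request:
{"op": "play_rows", "data": {
  "moves": [
    [0,0,0,0,0,0.1,20]
  ]
}}

```text
t: 19.85
eef_pos: [594.9, 46.7, 131.8]
tcp_rot: [3.134, -0.003, 0.791]
ft_force: [2.1, -0.7, -2.4]
opening: 0.329
```

```bash
python3 m.py
```

```text
t 19.85 yaw 0.791 J6 0.752 Mz 0.443 Mxy -0.12 -0.18 F [ 2.1 -0.7 -2.4] pos [594.9  46.7 131.8]
```

Request:
{"op": "play_rows", "data": {
  "moves": [
    [0,0,0,0,0,0.1,20]
  ]
}}

```text
t: 19.95
eef_pos: [594.9, 46.6, 131.8]
tcp_rot: [3.134, -0.004, 0.694]
ft_force: [1.5, -0.5, -2.6]
opening: 0.33
```

```bash
python3 m.py
```

```text
t 19.95 yaw 0.694 J6 0.849 Mz 0.398 Mxy -0.23 -0.16 F [ 1.5 -0.5 -2.6] pos [594.9  46.6 131.8]
```

Request:
{"op": "play_rows", "data": {
  "moves": [
    [0,0,0,0,0,0.1,20]
  ]
}}

```text
t: 20.05
eef_pos: [595.0, 46.5, 131.7]
tcp_rot: [3.134, -0.004, 0.597]
ft_force: [1.7, 0.0, -3.1]
opening: 0.331
```

```bash
python3 m.py
```

```text
t 20.05 yaw 0.597 J6 0.946 Mz 0.363 Mxy -0.17 -0.18 F [ 1.7  0.  -3.1] pos [595.   46.5 131.7]
```

Request:
{"op": "play_rows", "data": {
  "moves": [
    [0,0,0,0,0,0.1,20]
  ]
}}

```text
t: 20.15
eef_pos: [595.0, 46.4, 131.8]
tcp_rot: [3.134, -0.005, 0.5]
ft_force: [2.7, -0.7, -2.8]
opening: 0.33
```

```bash
python3 m.py
```

```text
t 20.15 yaw 0.500 J6 1.043 Mz 0.402 Mxy -0.24 -0.13 F [ 2.7 -0.7 -2.8] pos [595.   46.4 131.8]
```

Request:
{"op": "play_rows", "data": {
  "moves": [
    [0,0,0,0,0,0.1,20]
  ]
}}

```text
t: 20.25
eef_pos: [595.0, 46.4, 131.7]
tcp_rot: [3.134, -0.006, 0.404]
ft_force: [2.8, -0.3, -2.5]
opening: 0.335
```

```bash
python3 m.py
```

```text
t 20.25 yaw 0.404 J6 1.140 Mz 0.397 Mxy -0.17 -0.09 F [ 2.8 -0.3 -2.5] pos [595.   46.4 131.7]
```

Request:
{"op": "play_rows", "data": {
  "moves": [
    [0,0,0,0,0,0.1,20]
  ]
}}

```text
t: 20.35
eef_pos: [595.1, 46.3, 131.8]
tcp_rot: [3.135, -0.006, 0.307]
ft_force: [1.3, -1.3, -2.2]
opening: 0.332
```

```bash
python3 m.py
```

```text
t 20.35 yaw 0.307 J6 1.237 Mz 0.454 Mxy -0.20 -0.07 F [ 1.3 -1.3 -2.2] pos [595.1  46.3 131.8]
```

Request:
{"op": "play_rows", "data": {
  "moves": [
    [0,0,0,0,0,0.1,20]
  ]
}}

```text
t: 20.45
eef_pos: [595.1, 46.2, 131.8]
tcp_rot: [3.135, -0.007, 0.21]
ft_force: [0.7, -0.7, -2.5]
opening: 0.332
```

```bash
python3 m.py
```

```text
t 20.45 yaw 0.210 J6 1.334 Mz 0.402 Mxy -0.23 0.01 F [ 0.7 -0.7 -2.5] pos [595.1  46.2 131.8]
```

Request:
{"op": "play_rows", "data": {
  "moves": [
    [0,0,0,0,0,0.1,20]
  ]
}}

```text
t: 20.55
eef_pos: [595.1, 46.1, 131.7]
tcp_rot: [3.135, -0.007, 0.114]
ft_force: [1.4, -1.0, -3.7]
opening: 0.328
```

```bash
python3 m.py
```

```text
t 20.55 yaw 0.114 J6 1.431 Mz 0.434 Mxy -0.23 -0.03 F [ 1.4 -1.  -3.7] pos [595.1  46.1 131.7]
```

Request:
{"op": "play_rows", "data": {
  "moves": [
    [0,0,0,0,0,0.1,20]
  ]
}}

```text
t: 20.65
eef_pos: [595.1, 46.0, 131.8]
tcp_rot: [3.136, -0.008, 0.017]
ft_force: [1.0, -0.8, -2.2]
opening: 0.334
```

```bash
python3 m.py
python3 - <<'E'
from cell import *
from h import *
s=read_camera("scene")
np.savez("s14.npz",**s)
a=s;crop(s,225,170,305,255,"s14",7)
E
```

```text
t 20.65 yaw 0.017 J6 1.528 Mz 0.481 Mxy -0.19 -0.05 F [ 1.  -0.8 -2.2] pos [595.1  46.  131.8]
```

View pics/s14.png

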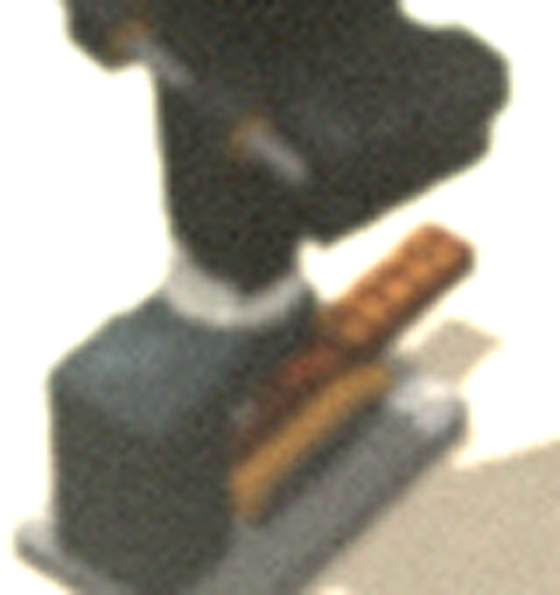

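Request:
{"op": "play_rows", "data": {
  "moves": [
    [0,0,0,0,0,0.1,20]
  ]
}}

```text
t: 20.8
eef_pos: [595.1, 45.9, 131.8]
tcp_rot: [3.136, -0.008, -0.083]
ft_force: [2.0, -0.0, -2.8]
opening: 0.332
```

```bash
python3 m.py
```

```text
t 20.80 yaw -0.083 J6 1.627 Mz 0.445 Mxy -0.19 0.05 F [ 2.  -0.  -2.8] pos [595.1  45.9 131.8]
```

Request:
{"op": "play_rows", "data": {
  "moves": [
    [0,0,0,0,0,0.1,20]
  ]
}}

```text
t: 20.9
eef_pos: [595.0, 45.8, 131.7]
tcp_rot: [3.137, -0.009, -0.179]
ft_force: [1.0, -1.3, -2.2]
opening: 0.329
```

```bash
python3 m.py
```

```text
t 20.90 yaw -0.179 J6 1.724 Mz 0.366 Mxy -0.27 0.06 F [ 1.  -1.3 -2.2] pos [595.   45.8 131.7]
```

Request:
{"op": "play_rows", "data": {
  "moves": [
    [0,0,0,0,0,0.1,20]
  ]
}}

```text
t: 21.0
eef_pos: [595.0, 45.7, 131.7]
tcp_rot: [3.138, -0.009, -0.275]
ft_force: [1.0, -0.3, -2.2]
opening: 0.335
```

```bash
python3 m.py
```

```text
t 21.00 yaw -0.275 J6 1.820 Mz 0.110 Mxy -0.21 0.03 F [ 1.  -0.3 -2.2] pos [595.   45.7 131.7]
```

Request:
{"op": "play_rows", "data": {
  "moves": [
    [0,0,0,0,0,0.1,20]
  ]
}}

```text
t: 21.1
eef_pos: [595.0, 45.6, 131.8]
tcp_rot: [3.138, -0.01, -0.372]
ft_force: [1.8, -0.8, -2.6]
opening: 0.327
```

```bash
python3 m.py
```

```text
t 21.10 yaw -0.372 J6 1.917 Mz 0.281 Mxy -0.14 0.06 F [ 1.8 -0.8 -2.6] pos [595.   45.6 131.8]
```

Request:
{"op": "play_rows", "data": {
  "moves": [
    [0,0,0,0,0,0.1,20]
  ]
}}

```text
t: 21.2
eef_pos: [594.9, 45.5, 131.8]
tcp_rot: [3.139, -0.01, -0.468]
ft_force: [1.4, -0.7, -3.2]
opening: 0.33
```

```bash
python3 m.py
```

```text
t 21.20 yaw -0.468 J6 2.013 Mz 0.486 Mxy -0.18 0.07 F [ 1.4 -0.7 -3.2] pos [594.9  45.5 131.8]
```

Request:
{"op": "play_rows", "data": {
  "moves": [
    [0,0,0,0,0,0.1,20]
  ]
}}

```text
t: 21.3
eef_pos: [594.9, 45.5, 131.8]
tcp_rot: [3.14, -0.01, -0.564]
ft_force: [1.7, -1.0, -1.9]
opening: 0.331
```

```bash
python3 m.py
```

```text
t 21.30 yaw -0.564 J6 2.109 Mz 0.385 Mxy -0.17 0.05 F [ 1.7 -1.  -1.9] pos [594.9  45.5 131.8]
```

Request:
{"op": "play_rows", "data": {
  "moves": [
    [0,0,0,0,0,0.1,20]
  ]
}}

```text
t: 21.4
eef_pos: [594.8, 45.4, 131.8]
tcp_rot: [3.14, -0.01, -0.66]
ft_force: [0.9, -1.2, -2.3]
opening: 0.334
```

```bash
python3 m.py
```

```text
t 21.40 yaw -0.660 J6 2.206 Mz 0.130 Mxy -0.15 0.11 F [ 0.9 -1.2 -2.3] pos [594.8  45.4 131.8]
```

Request:
{"op": "play_rows", "data": {
  "moves": [
    [0,0,0,0,0,0.1,20]
  ]
}}

```text
t: 21.5
eef_pos: [594.8, 45.3, 131.8]
tcp_rot: [3.141, -0.01, -0.757]
ft_force: [1.3, -0.4, -2.4]
opening: 0.331
```

```bash
python3 m.py
```

```text
t 21.50 yaw -0.757 J6 2.302 Mz 0.242 Mxy -0.03 0.12 F [ 1.3 -0.4 -2.4] pos [594.8  45.3 131.8]
```

Request:
{"op": "play_rows", "data": {
  "moves": [
    [0,0,0,0,0,0.1,20]
  ]
}}

```text
t: 21.6
eef_pos: [594.7, 45.3, 131.7]
tcp_rot: [-3.141, -0.01, -0.853]
ft_force: [1.7, -1.0, -3.4]
opening: 0.33
```

```bash
python3 m.py
```

```text
t 21.60 yaw -0.853 J6 2.398 Mz 0.422 Mxy -0.04 0.10 F [ 1.7 -1.  -3.4] pos [594.7  45.3 131.7]
```

Request:
{"op": "play_rows", "data": {
  "moves": [
    [0,0,0,0,0,0.1,20]
  ]
}}

```text
t: 21.7
eef_pos: [594.6, 45.2, 131.8]
tcp_rot: [-3.141, -0.01, -0.949]
ft_force: [1.9, 0.2, -1.4]
opening: 0.331
```

```bash
python3 m.py
```

```text
t 21.70 yaw -0.949 J6 2.495 Mz 0.410 Mxy -0.05 0.09 F [ 1.9  0.2 -1.4] pos [594.6  45.2 131.8]
```

Request:
{"op": "play_rows", "data": {
  "moves": [
    [0,0,0,0,0,0.1,20],
    [0,0,0,0,0,0.03,20]
  ]
}}

```text
t: 21.9
eef_pos: [594.5, 45.2, 131.8]
tcp_rot: [-3.14, -0.009, -1.072]
ft_force: [1.8, -1.1, -2.0]
opening: 0.331
```

```bash
python3 m.py
```

```text
t 21.90 yaw -1.072 J6 2.617 Mz 0.132 Mxy -0.01 0.03 F [ 1.8 -1.1 -2. ] pos [594.5  45.2 131.8]
```

Request:
{"op": "play_rows", "data": {
  "moves": [
    [0,0,0,0,0,0,40],
    [0,0,0,0,0,0,60],
    [0,0,0,0,0,0,70],
    [0,0,-0.01,0,0,0,70],
    [0,0,-0.04,0,0,0,70],
    [0,0,-0.045,0,0,0,70],
    [0,0,-0.04,0,0,-0.1,70]
  ]
}}

```text
t: 22.6
eef_pos: [591.5, 46.3, 268.2]
tcp_rot: [3.134, -0.003, -0.954]
ft_force: [0.8, 0.2, 0.8]
opening: 0.699
```

```bash
python3 d.py 400 230 270 4.5
```

```text
t 22.60 pos [591.5  46.3 268.2] rpy [ 3.1342e+00 -2.6000e-03 -9.5390e-01] open 0.699 F [0.8 0.2 0.8] M [0.01 0.17 0.04] J [-0.03  0.41  1.58 -0.01  1.15  2.5 ]
dtool [-260.6   49.9   -2.1] norm 265.4 rot [ 0.0059 -0.0056  0.8292]
```

Request:
{"op": "play_rows", "data": {
  "moves": [
    [0,0,0,0,0,-0.14,70],
    [0,0,0,0,0,-0.14,70],
    [0,0,0,0,0,-0.14,70],
    [-0.035,-0.009,0,0,0,-0.1,70],
    [-0.045,-0.011,0,0,0,-0.1,70],
    [-0.045,-0.011,0,0,0,-0.1,70],
    [-0.045,-0.011,0,0,0,-0.05,70],
    [-0.045,-0.011,0,0,0,0,70]
  ]
}}

```text
t: 23.4
eef_pos: [402.5, 161.5, 278.3]
tcp_rot: [3.138, -0.014, -0.143]
ft_force: [0.5, 0.9, 0.3]
opening: 0.7
```

```bash
python3 d.py
python3 - <<'E'
from cell import *
from h import *
s=read_camera("scene");t=read_camera("top")
np.savez("s15.npz",**s);np.savez("t15.npz",**t)
crop(s,220,170,300,260,"s15",5)
crop(t,220,155,300,245,"t15",5)
a=cv2.imread("pics/s15.png");b=cv2.imread("pics/t15.png");cv2.imwrite("pics/st15.png",np.hstack([a,b]))
E
```

```text
t 23.40 pos [402.5 161.5 278.3] rpy [ 3.1375 -0.0144 -0.1428] open 0.700 F [0.5 0.9 0.3] M [ 0.03  0.16 -0.04] J [ 0.23  0.15  1.93 -0.01  1.04  1.95]
```

View pics/st15.png

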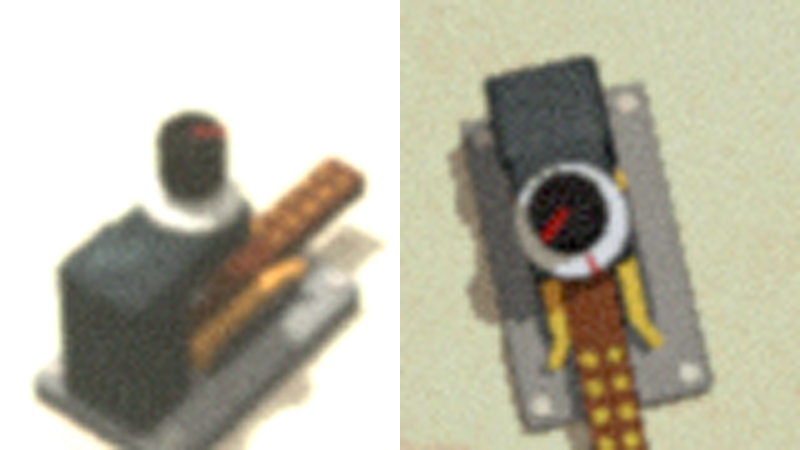

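Run:
```python
from h import *
t=dict(np.load("t15.npz"));g=(592.8,45.9)
crop(t,238,182,268,212,"t15z",18)
im=t["img"].astype(float);red=(im[...,0]-.5*(im[...,1]+im[...,2])).astype(np.float32)
az=np.arange(-np.pi,np.pi,.02)
for n,z,rs in(("cap",148,np.arange(6,15)),("thimble",112,np.arange(19,24))):
    sc=0
    for r in rs:
        q=proj(t,np.c_[g[0]+r*np.cos(az),g[1]+r*np.sin(az),np.full(len(az),z)]).astype(np.float32)
        sc=sc+cv2.remap(red,q[:,:1],q[:,1:],cv2.INTER_LINEAR)[:,0]/len(rs)
    i=sc.argmax();idx=np.arange(i-20,i+21)%len(az);w=np.clip(sc[idx]-sc[i]*.4,0,None)
    print(n,az[i]+ .02*((np.arange(-20,21)*w).sum()/w.sum()),sc[i])
```

```text
cap 2.5024957965247836 62.641438
thimble -2.679108412529909 33.51162
```

View pics/t15z.png

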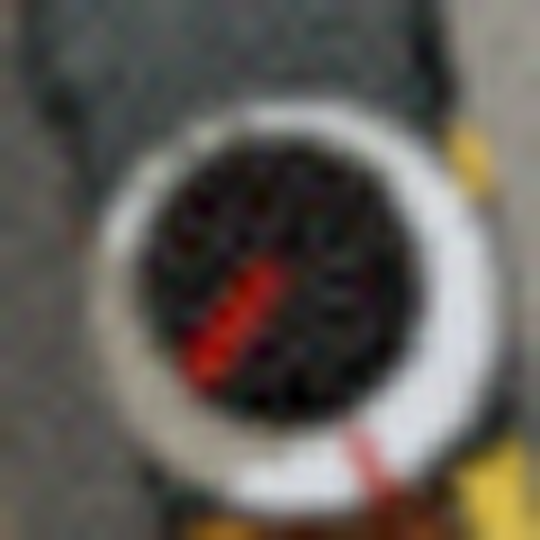

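Request:
{"op": "play_rows", "data": {
  "moves": [
    [0,0,0,0,0,0,70],
    [0,0,0,0,0,0,70],
    [0,0,0,0,0,0,70],
    [0,0,0,0,0,0,70],
    [0,0,0,0,0,0,70],
    [0,0,0,0,0,0,70]
  ]
}}

```text
t: 24.1
eef_pos: [402.6, 161.2, 280.3]
tcp_rot: [3.138, -0.016, -0.142]
ft_force: [0.6, -1.3, -0.2]
opening: 0.698
```

Run:
```python
from cell import *
from h import *
t=read_camera("top");np.savez("t16.npz",**t)
t0=dict(np.load("top0.npz"));t7=dict(np.load("t7.npz"))
def sm(c): return cv2.GaussianBlur(c["img"].astype(np.float32).mean(2),(0,0),1)
def shift(a,b,u0,v0,u1,v1): return cv2.phaseCorrelate(sm(a)[v0:v1,u0:u1],sm(b)[v0:v1,u0:u1],cv2.createHanningWindow((u1-u0,v1-v0),cv2.CV_32F))
print("strip t7->now",shift(t7,t,246,222,280,266))
print("relay/cap",shift(t0,t,325,130,400,175),"driver",shift(t0,t,130,205,165,290))
g=(592.8,45.9);im=t["img"].astype(float);red=(im[...,0]-.5*(im[...,1]+im[...,2])).astype(np.float32)
az=np.arange(-np.pi,np.pi,.02)
for n,z,rs in(("cap",148,np.arange(6,15)),("thimble",112,np.arange(19,24))):
    sc=0
    for r in rs:
        q=proj(t,np.c_[g[0]+r*np.cos(az),g[1]+r*np.sin(az),np.full(len(az),z)]).astype(np.float32)
        sc=sc+cv2.remap(red,q[:,:1],q[:,1:],cv2.INTER_LINEAR)[:,0]/len(rs)
    i=sc.argmax();idx=np.arange(i-20,i+21)%len(az);w=np.clip(sc[idx]-sc[i]*.4,0,None)
    print(n,az[i]+ .02*((np.arange(-20,21)*w).sum()/w.sum()))
cv2.imwrite("pics/t16.png",cv2.resize(t["img"][:,:,::-1],(800,600)))
```

```text
strip t7->now ((-0.04538107603547914, -0.23122657349313513), 0.9340511981351876)
relay/cap ((0.5011131311258765, 0.5204492611807332), 0.9655597647207754) driver ((0.046685008218197765, -0.0335529915135524), 0.9832356676643277)
cap 2.554149740145483
thimble -2.6416545401959395
```

View pics/t16.png

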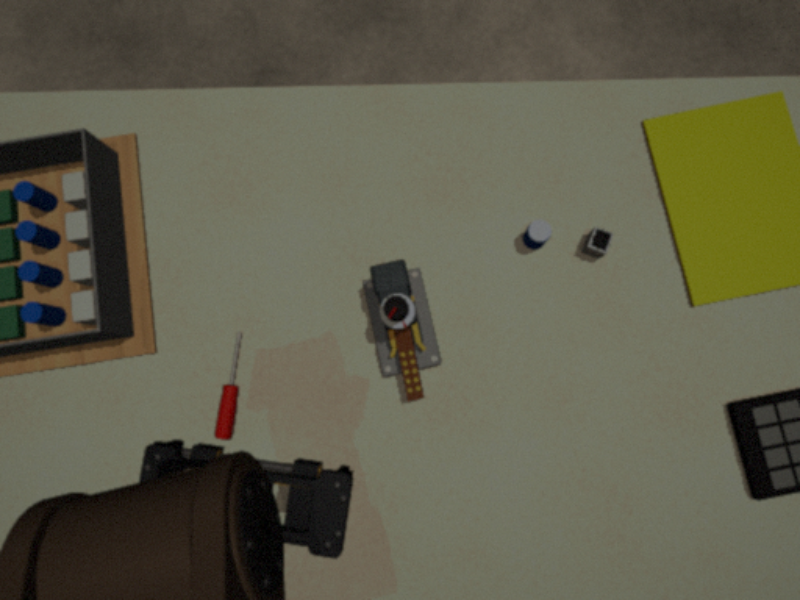

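```bash
python3 -c "
from cell import *
print(job_done())"
```

```text
the job is handed in; nothing more can be done
None
```

I laid the strip on the rest and slid it, bare end first, between the guides to the stop. I then turned only the ratchet cap clockwise, about 5.2 rad in one continuous grip. I let go with the strip clamped and handed the job in at about 24 s.

- **Strip home:** I felt the stop at the expected place, with about 11 to 14 N of resistance. I then pushed on the tag end, which met firm resistance with no further travel. In the top picture the strip had moved less than 0.6 mm since, toward the stop.
- **Clicks:** the turning torque rose and fell three times, 0.39 rad apart. The marks show the cap about 1.1 rad ahead of the thimble, between the third click (about 0.9) and the fourth (about 1.3). Both readings point to three clicks.
- **Bystanders:** the relay, the capacitor and the screwdriver looked unmoved in the last picture. The shift check read 0.05 px for the screwdriver. It read 0.5 px for the relay and capacitor, which I took to be an artefact of the odd-sized crop.
- **What disagreed:** before I touched the thimble, its mark seemed to creep about 0.3 rad anticlockwise over about 15 s. After release it seemed to creep another 0.04 rad in 0.7 s. That is close to the measuring noise, and would cost 2 to 3 N of the clamping. I did not look into it further.

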